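# Swing out the folding hook and hang a display panel

## Task

On the jewellery stand, swing the folded hook outward until it is hard against its stop, without forcing it. Then lift the little wooden display panel out of its slotted rest, hang it by its square hole on the hook, push it gently back until it bears against the collar on the hook's arm, and leave it hanging there, released and still. Do not disturb the figurine, the bangle or the tin.

Things in the scene. Friction and masses are not known exactly. Their poses are not given: they have to be found in the camera images.
- stand: Fixed wooden display stand: upright board 200 mm wide (y), 20 mm thick, 285 mm high, with a cut-out 150 mm wide (y from -75 to 75), open at the top and reaching down to 180 mm above the table; foot 110 mm deep behind the front face. Origin on the table, at the middle of the board's front face; front faces its -x, y to the left seen from the robot.
- hook_hinge (a point): On the vertical hinge axis of the dark steel folding hook, 250 mm above the table at the height of its arm's centre line, 12 mm in front of the board's face and 10 mm inside the cut-out's right edge seen from the robot. Knuckle 16 mm thick. The folded arm points left across the front of the cut-out, so fingers can come down from above behind the arm, through the cut-out.
- hook_tip (a point): Point on the hook arm's centre line 112 mm from the hinge axis, where its round end turns up, to 10 mm above the centre line; the end reaches 5 mm past this point. The frame turns with the arm: y along the arm from hinge to tip, z up. The arm is a level round bar 10 mm thick.
- hook (a joint): Hook hinge, rad: 0 folded, growing as the arm swings out, counter-clockwise from above to a hard stop near 1.4. Stiff and sprung, but it stays where left: pushed 90 mm from the axis it takes 4 N at first, 6 N near the stop. The whole hinge plate sits turned in the board by an unknown 0 to 0.28 rad, so at the stop the arm is 82 to 98 degrees from the board: feel for it.
- hook_arm: The hook's arm with its collar. Origin on the hinge axis at the arm's centre line; y along the arm towards the tip, z up. More than 25 N from the fingers, or more than 16 N from the panel, would bend it.
- collar: Steel collar, 24 mm in diameter and 8 mm long, clamped tight on the arm. It was clamped by eye: its tip-side face, on which the panel bears, is anywhere from 42 to 68 mm from the hinge axis, and the pose given here does not tell (origin on the hinge axis, y along the arm): feel for it with the panel.
- panel_top (a point): Middle of the top edge of the loose wooden display panel: 110 mm wide (its y), 140 mm high (its z), 10 mm thick (its x), 110 to 220 g, small silver hoops on its front. It stands upright in the rest. Grip the top edge across the thickness, fingertips at most 20 mm down to stay clear of the collar when hanging.
- panel_hole (a point): Centre of the square hole through the panel, 24 by 24 mm, on its middle line, 42 mm below the top edge. Axes: x through the thickness, y across, z up. When hung home, the hole's upper edge rests on the arm, so this point is 7 mm below the arm's centre line and 5 mm (half the thickness) on the tip side of the collar's face, 47 to 73 mm from the hinge axis.
- panel: The same panel; origin at the middle of its underside, 98 mm below the hole's centre.
- rest: Fixed low wooden block 62 mm (x) by 130 mm (y) by 30 mm high, with a slot 14 mm wide and 24 mm deep along its y in which the panel's lower edge stands, 6 mm above the table. Origin at the centre of its underside.
- figurine: Bystander: pewter figure with a pointed hat, 44 mm in diameter, 94 mm tall. Origin at the centre of its underside.
- bangle: Bystander: plain brass bangle lying flat, 68 mm outside diameter, 10 mm high. Origin at the centre of its underside.
- tin: Bystander: small round tin, 52 mm in diameter, 50 mm tall. Origin at the centre of its underside.
Mind the look-alikes: they are no part of the job. Leave any red look-alike of the panel alone.

How it is judged:
By the outcome, as a careful person would: the job done as asked, in the order asked, and still so for the second after the job is handed in, with the robot touching nothing.
It also fails if it takes over 72 s, if anything falls off the work surface, if the arm or the gripper's body presses on something with over 40 N, if the wrist force passes 120 N, or if a joint passes its speed limit or range.

## Robot

A 6-joint arm with a two-finger parallel gripper is mounted at the origin on the work surface. World frame = base frame: x ahead of the robot, y to its left, z up, the work surface at z = 0. Lengths are in m, angles in rad, forces in N, time in s.
With the tool pointing down it reaches from about 0.275 to 0.975 m from the base axis. Payload 8.4 kg.
Tool frame: the origin (TCP) lies where the fingers leave the gripper's body, on its centre line; the fingertips stand 88 mm ahead of it and the grasp point (between the pads) lies 69 mm ahead of it; z points along the fingers, y is the direction in which the jaws open and shut (so a half turn about z gives the same grasp; the last joint's range is limited). The gripper opens to 92 mm and grips with 3 to 60 N. Pads are 20 mm wide; open, the fingers measure 128 mm over their backs; the gripper's body (75 mm by 189 mm) begins 69 mm behind the grasp point.
Start: joints at [-1.136, 0.353, 1.633, -0, 1.155, -0.002], TCP at [0.264, -0.566, 0.303] pointing down, gripper open.
Joint ranges: [-2.63, 2.63], [-0.92, 2.1], [0.06, 2.66], [-1.3, 4.44], [0, 2.69], [-3.02, 3.02]. Speed limits (rad/s): [2.22, 2.22, 2.79, 3.14, 3.14, 3.14].

## Interface

Orientations are given as a 3x3 rotation matrix whose columns are the frame's x, y, z axes.
In Python, from station import ctrl gives the robot as it stands.
- The arm moves only by the tool arm_command, never from a script. Its arguments are lists of equal length, an entry for each row: "dp": the shift along the world's x, y, z in mm, a list of three; "twist": the turn about the world's z in degrees. A call has 1 to 10 rows; each row is the pose to reach, as a shift and turn from the pose measured when the call began; what a row does not reach only later rows make up. A row lasts 1/8 s, in which the tool goes at most 62.5 mm and 10.7 degrees, less where a joint would pass 70% of its speed; a pose out of reach is approached as far as the arm can. A call with a gripper value outside its range is refused whole. "grip" is the finger opening in mm, from 0 to 91.9, set as the call begins (left out, the last holds). The fingers move at their own pace and stop on an object; the grip force is fixed at half the most. Time passes only in rows, so rows that repeat a pose let the fingers close. It gives the time, the measured TCP pose, the force and the opening at its end, in the units of the state.
- ctrl.observe(): the state, without advancing time (a new reading comes with each control period).
- ctrl.grab_frame(name): name is "scene" or "top" or "wrist"; returns a dict with "color" (420x560x3 uint8, red, green, blue), "fx", "fy", "cx", "cy" (pixels), "pose" (4x4, takes a point from camera to world coordinates). Camera axes: x right, y down, z forward; pixel columns grow to the right and rows downward; lengths in m; the calibration is good to about 2 mm. A picture is of the moment at which its call begins. There is no depth.
- ctrl.job_done(): hands the job in, once; it reports no verdict.
The state is a dict: "time_s": time; "joint_pos": joint angles; "dq": joint speeds; "joint_efforts": joint torques, N m; "eef_pos": TCP position; "tcp_rot": TCP orientation; "force": force on the tool from outside, world axes, zero at the start; "wrist_torque": the same for the moment, N m; "finger_gap": opening from 0.0 (shut) to 1.0 (fully open).
Only numpy, scipy, OpenCV 4.12 (cv2) and the standard library are available. Lean on these libraries where they do the work, as an engineer would, in place of code of your own. Each camera call takes 0.05 s, during which the arm holds its last target.

## Working session

There is one attempt and no reset: what is moved stays moved. The work goes in short steps, Python scripts to look and compute and a tool call to move; the robot and the scene stay as the last step left them, time stands still between calls to the robot, and variables do not carry over. Pictures are saved under pics/ and viewed, and the job is handed in when it is done.

Besides the shell and the picture viewer there is one more tool, called as name(argument=value, ...), one argument or row to a line, values as JSON. arm_command: Moves the arm, as the interface text tells. Its arguments: {"type":"object","properties":{"dp":{"type":"array"},"twist":{"type":"array"},"grip":{"type":"number"}},"required":["dp","twist"]}

```bash
mkdir -p pics; ls
python3 - <<'E'
from station import ctrl
import cv2,numpy as np
np.set_printoptions(precision=4,suppress=True)
print(ctrl.observe())
for n in("scene","top","wrist"):
    f=ctrl.grab_frame(n)
    cv2.imwrite(f"pics/{n}0.png",f["color"][:,:,::-1]); np.save(f"{n}0.npy",f["color"])
    print(n,f["fx"],f["fy"],f["cx"],f["cy"]);print(f["pose"])
E
```

```text
pics
{'time_s': 0.0, 'joint_pos': array([-1.1363,  0.3536,  1.6341, -0.    ,  1.1552, -0.0024]), 'dq': array([ 0.0001, -0.0001,  0.0001, -0.0003, -0.0007, -0.0001]), 'joint_efforts': array([  0.0023, -59.3842, -33.4214,   0.0699,   0.0234,  -0.0001]), 'eef_pos': array([ 0.2643, -0.566 ,  0.302 ]), 'tcp_rot': array([[ 0.9061,  0.4231, -0.0006],
       [ 0.4231, -0.9061,  0.0013],
       [ 0.    , -0.0014, -1.    ]]), 'force': array([-1.4329, -0.8733, -0.2463]), 'wrist_torque': array([-0.0034,  0.0557,  0.0005]), 'finger_gap': 1.0028653593852688}
scene 447.18039287672644 447.18039287672644 271.03193433320774 201.2516184774261
[[ 0.7827  0.4707 -0.4072  0.8715]
 [ 0.6221 -0.5726  0.534  -0.5838]
 [ 0.0182 -0.6713 -0.741   0.8675]
 [ 0.      0.      0.      1.    ]]
top 485.87443594127944 485.87443594127944 276.3121732175124 209.02474207005872
[[ 0.0051 -0.9851  0.1721  0.3048]
 [-1.     -0.0038  0.0076 -0.0634]
 [-0.0068 -0.1722 -0.985   1.3376]
 [ 0.      0.      0.      1.    ]]
wrist 313.61052846887515 313.61052846887515 274.1820325360801 211.42629609207896
[[ 0.4229 -0.8719 -0.2468  0.3332]
 [-0.9062 -0.4072 -0.1142 -0.5332]
 [-0.001   0.272  -0.9623  0.384 ]
 [ 0.      0.      0.      1.    ]]
```

View pics/scene0.png

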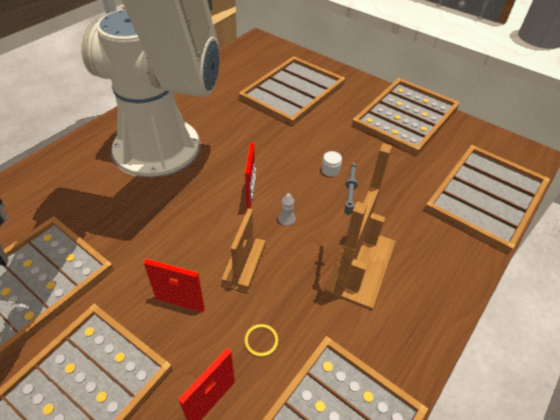

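View pics/top0.png

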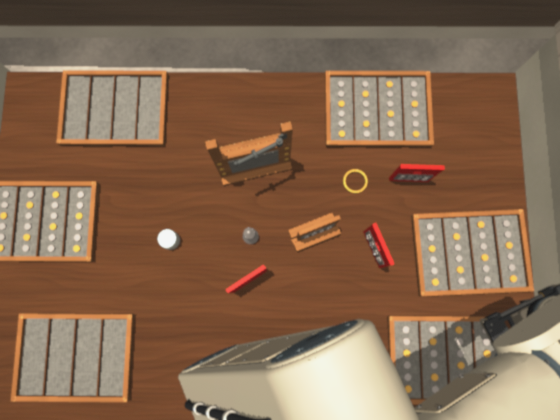

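View pics/wrist0.png

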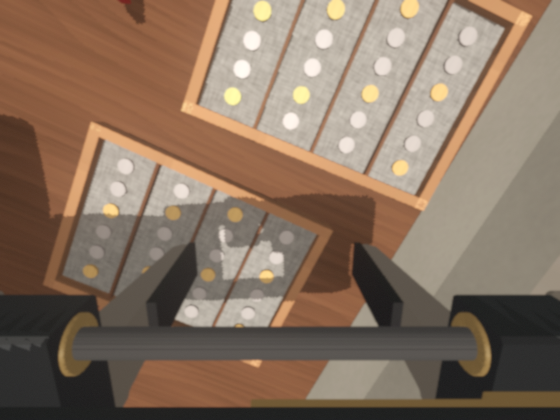

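Run:
```python
import cv2,numpy as np
a=np.load("top0.npy")[:,:,::-1]
c=cv2.resize(a[110:270,195:355],None,fx=4.9,fy=3.75,interpolation=cv2.INTER_CUBIC)
c=cv2.resize(a[110:260,195:355],None,fx=4,fy=4,interpolation=cv2.INTER_CUBIC);cv2.imwrite("pics/top0c.png",c)
a=np.load("scene0.npy")[:,:,::-1]
c=cv2.resize(a[140:310,210:410],None,fx=3.5,fy=3.5,interpolation=cv2.INTER_CUBIC);cv2.imwrite("pics/scene0c.png",c)
```

```text
(no output)
```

View pics/top0c.png

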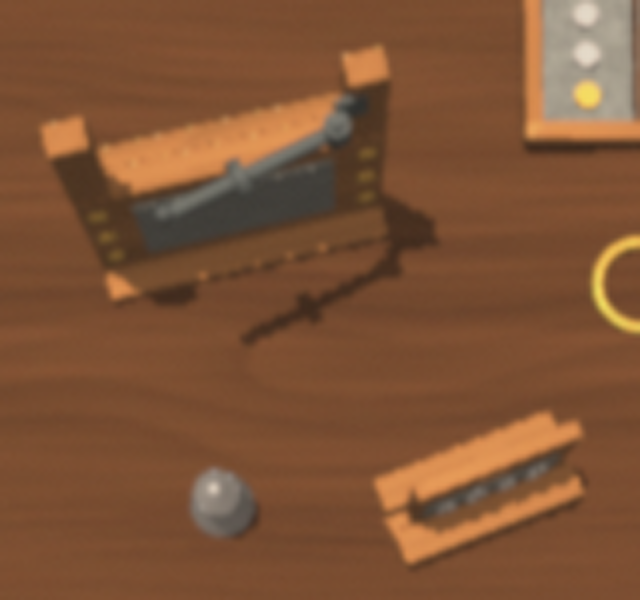

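View pics/scene0c.png

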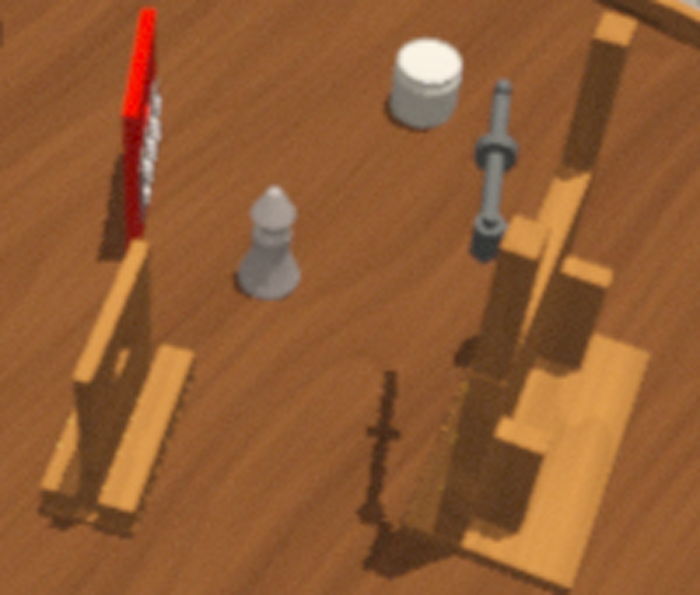

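```bash
cat > h.py <<'E'
import numpy as np,cv2
np.set_printoptions(precision=4,suppress=True)
def ray(f,u,v):
    d=np.array([(u-f["cx"])/f["fx"],(v-f["cy"])/f["fy"],1.0])
    return f["pose"][:3,3],f["pose"][:3,:3]@d
def onz(f,u,v,z):
    o,d=ray(f,u,v); return o+d*(z-o[2])/d[2]
def tri(fa,ua,fb,ub):
    A=[];b=[]
    rs=[ray(fa,*ua),ray(fb,*ub)]
    M=np.zeros((3,3));c=np.zeros(3)
    for o,d in rs:
        d=d/np.linalg.norm(d);P=np.eye(3)-np.outer(d,d);M+=P;c+=P@o
    p=np.linalg.solve(M,c)
    gap=[np.linalg.norm((np.eye(3)-np.outer(d,d)/(d@d))@(p-o)) for o,d in rs]
    return p,sum(gap)
def proj(f,p):
    q=f["pose"][:3,:3].T@(np.asarray(p)-f["pose"][:3,3]);return np.array([f["fx"]*q[0]/q[2]+f["cx"],f["fy"]*q[1]/q[2]+f["cy"]])
E
python3 - <<'E'
from h import *
from station import ctrl
import pickle
F={n:ctrl.grab_frame(n) for n in("scene","top")}
pickle.dump(F,open("F0.pkl","wb"))
T=F["top"];S=F["scene"]
tc=lambda x,y:((x+.5)/4-.5+195,(y+.5)/4-.5+110)
sc=lambda x,y:((x+.5)/3.5-.5+210,(y+.5)/3.5-.5+140)
for n,p,z in [("hinge",(340,123),.25),("arm tip",(165,212),.255),("collar",(240,172),.25),("Lpost topL front",(50,160),.285),("Lpost front right",(96,150),.285),("Lpost back L",(42,127),.285),("Rpost front L",(343,88),.285),("Rpost front R",(390,80),.285),("panel top L",(413,495),.146),("panel top R",(575,430),.146),("fig",(218,485),.09),
 ("rest FL",(412,563),.03),("rest FR",(583,490),.03),("rest BL",(375,480),.03),("rest BR",(550,410),.03)]:
    print(n,onz(T,*tc(*p),z))
for n,p,z in [("hinge",(490,225),.258),("arm tip",(503,85),.26),("collar",(496,150),.25),("panel top R(near)",(80,380),.146),("panel top L",(143,245),.146),("fig top",(274,190),.094),("hole",(122,360),.104)]:
    print("S",n,onz(S,*sc(*p),z))
E
```

```text
hinge [ 0.6572 -0.0619  0.25  ]
arm tip [0.602  0.0385 0.255 ]
collar [ 0.6275 -0.0041  0.25  ]
Lpost topL front [0.6238 0.101  0.285 ]
Lpost front right [0.6297 0.0753 0.285 ]
Lpost back L [0.6431 0.1061 0.285 ]
Rpost front L [ 0.6665 -0.0636  0.285 ]
Rpost front R [ 0.6713 -0.0902  0.285 ]
panel top L [ 0.4522 -0.1078  0.146 ]
panel top R [ 0.4932 -0.2083  0.146 ]
fig [0.4651 0.0162 0.09  ]
rest FL [ 0.4206 -0.1113  0.03  ]
rest FR [ 0.4705 -0.2271  0.03  ]
rest BL [ 0.4767 -0.0864  0.03  ]
rest BR [ 0.5253 -0.2056  0.03  ]
S hinge [ 0.6523 -0.058   0.258 ]
S arm tip [0.602  0.0368 0.26  ]
S collar [ 0.6223 -0.0009  0.25  ]
S panel top R(near) [ 0.4942 -0.2108  0.146 ]
S panel top L [ 0.4562 -0.1107  0.146 ]
S fig top [0.4628 0.0175 0.094 ]
S hole [ 0.482  -0.1619  0.104 ]
```

arm_command(
  dp=[
    [31, 50, 10],
    [62, 100, 20],
    [93, 150, 30],
    [124, 200, 40],
    [155, 250, 50],
    [186, 300, 60],
    [217, 350, 70],
    [248, 400, 80],
    [279, 450, 90],
    [310, 500, 100],
  ],
  twist=[9, 18, 27, 36, 45, 54, 63, 72, 81, 90],
  grip=0,
)

```text
time_s: 1.5
eef_pos: [0.575, -0.0643, 0.4028]
tcp_rot: [[-0.428, 0.904, -0.0], [0.904, 0.428, -0.0], [-0.0, -0.0, -1.0]]
force: [0.5, -1.1, -0.8]
finger_gap: 0.007
```

arm_command(
  dp=[
    [32, 49, 0],
    [64, 98, 0],
    [64, 98, 0],
    [64, 98, 0],
  ],
  twist=[1, 2, 2, 2],
)

```text
time_s: 2.0
eef_pos: [0.6387, 0.0336, 0.4024]
tcp_rot: [[-0.46, 0.888, -0.001], [0.888, 0.46, -0.001], [-0.0, -0.002, -1.0]]
force: [0.6, -0.7, -0.5]
finger_gap: 0.005
```

Run:
```python
from h import *
from station import ctrl
import pickle
F={n:ctrl.grab_frame(n) for n in("scene","top","wrist")}
pickle.dump(F,open("F1.pkl","wb"))
o=ctrl.observe();print(o["eef_pos"],o["tcp_rot"])
cv2.imwrite("pics/w1.png",F["wrist"]["color"][:,:,::-1])
cv2.imwrite("pics/t1.png",cv2.resize(F["top"]["color"][90:270,170:370,::-1],None,fx=3,fy=3))
W=F["wrist"]; print(W["pose"])
h=np.array([.652,-.060,.25]);
for p in (h,[.602,.037,.255]): print(proj(W,p))
```

```text
[0.6385 0.0325 0.403 ] [[-0.4579  0.889  -0.0003]
 [ 0.889   0.4579 -0.0007]
 [-0.0005 -0.0006 -1.    ]]
[[ 0.8889  0.4407  0.1249  0.6026]
 [ 0.4581 -0.855  -0.243   0.1014]
 [-0.0003  0.2732 -0.9619  0.4847]
 [ 0.      0.      0.      1.    ]]
[239.5927 322.0674]
[234.5142 200.8966]
```

View pics/w1.png

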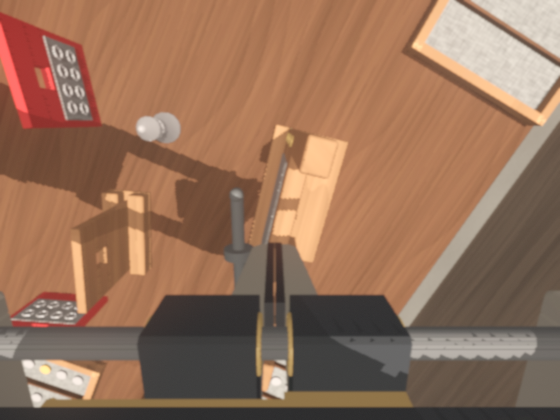

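Run:
```python
from h import *
import pickle
F=pickle.load(open("F1.pkl","rb"));W=F["wrist"]
c=cv2.resize(W["color"][170:300,190:330,::-1],None,fx=4.5,fy=4.5,interpolation=cv2.INTER_CUBIC);cv2.imwrite("pics/w1c.png",c)
for u,v,z in [(237,193,.258),(237,220,.25),(237,240,.25),(238,253,.25)]:
    p=onz(W,u,v,z);print(u,v,p,np.linalg.norm(p[:2]-[.652,-.060]))
```

```text
237 193 [0.6011 0.0441 0.258 ] 0.11590872757162086
237 220 [0.6103 0.0225 0.25  ] 0.09246648034394396
237 240 [0.6175 0.0074 0.25  ] 0.07572802572505345
238 253 [ 0.623  -0.0024  0.25  ] 0.06451513027402098
```

View pics/w1c.png

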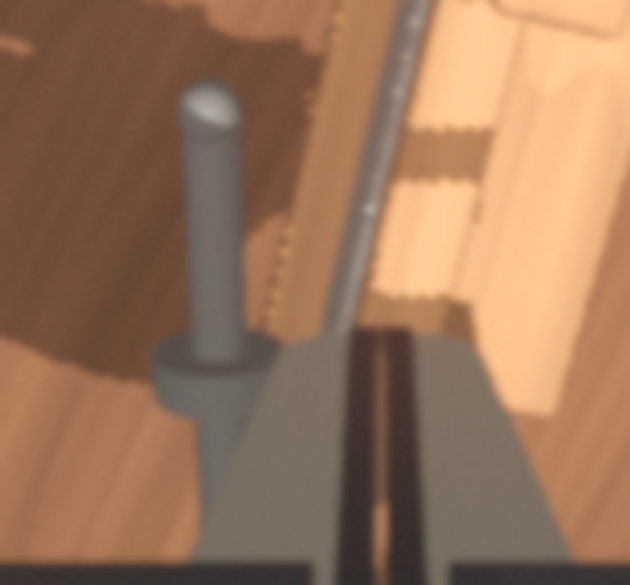

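View pics/t1.png

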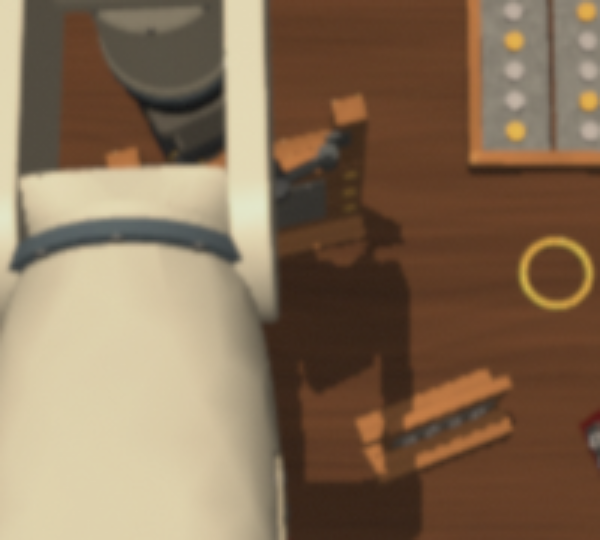

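arm_command(
  dp=[
    [0, 0, -40],
    [0, 0, -80],
    [0, 0, -80],
  ],
  twist=[0, 0, 0],
)

```text
time_s: 2.52
eef_pos: [0.6367, 0.0313, 0.3205]
tcp_rot: [[-0.457, 0.89, -0.006], [0.89, 0.457, -0.001], [0.002, -0.006, -1.0]]
force: [0.0, 0.1, -0.2]
finger_gap: 0.007
```

Run:
```python
from h import *
h=np.array([.652,-.060]);P=np.array([.6385,.0330])
for t in range(0,101,4):
    a=np.radians(t);R=np.array([[np.cos(a),-np.sin(a)],[np.sin(a),np.cos(a)]])
    q=R@(P-h); d=(q-(P-h))*1000; print(t,d.round(1),end="; ")
```

```text
0 [0. 0.]; 4 [-6.5 -1.2]; 8 [-12.8  -2.8]; 12 [-19.   -4.8]; 16 [-25.1  -7.3]; 20 [-31.  -10.2]; 24 [-36.7 -13.5]; 28 [-42.1 -17.2]; 32 [-47.2 -21.3]; 36 [-52.1 -25.7]; 40 [-56.6 -30.4]; 44 [-60.8 -35.5]; 48 [-64.6 -40.8]; 52 [-68.1 -46.4]; 56 [-71.1 -52.2]; 60 [-73.8 -58.2]; 64 [-76.  -64.4]; 68 [-77.8 -70.7]; 72 [-79.1 -77.1]; 76 [-80.  -83.6]; 80 [-80.4 -90.1]; 84 [-80.4 -96.7]; 88 [ -79.9 -103.2]; 92 [ -79.  -109.7]; 96 [ -77.6 -116.1]; 100 [ -75.7 -122.4];
```

arm_command(
  dp=[
    [-6.5, -1, 0],
    [-13, -3, 0],
    [-19, -5, 0],
    [-25, -7, 0],
    [-31, -10, 0],
    [-37, -13.5, 0],
    [-42, -17, 0],
    [-47, -21, 0],
    [-52, -26, 0],
    [-57, -30, 0],
  ],
  twist=[4, 8, 12, 16, 20, 24, 28, 32, 36, 40],
)

```text
time_s: 3.78
eef_pos: [0.5814, 0.001, 0.3235]
tcp_rot: [[-0.922, 0.387, 0.002], [0.387, 0.922, -0.004], [-0.004, -0.002, -1.0]]
force: [5.0, 2.6, -0.7]
finger_gap: 0.001
```

Run:
```python
from h import *
from station import ctrl
o=ctrl.observe();print(o["time_s"],o["eef_pos"],o["force"],o["wrist_torque"])
f=ctrl.grab_frame("wrist");cv2.imwrite("pics/w2.png",f["color"][:,:,::-1])
```

```text
3.775 [0.5814 0.001  0.3235] [ 4.9709  2.6319 -0.7171] [ 0.5259 -0.9867  0.0316]
```

View pics/w2.png

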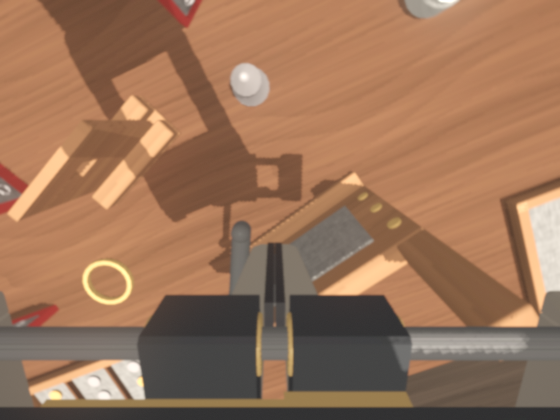

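```bash
cat > arc.py <<'E'
from h import *
from station import ctrl
import sys
h=np.array([.652,-.060]);o=ctrl.observe();P=o["eef_pos"][:2]
print(o["time_s"],P,o["force"],"ang",np.degrees(np.arctan2(*(P-h)[::-1])),"r",np.linalg.norm(P-h))
for t in eval(sys.argv[1]):
    a=np.radians(t);R=np.array([[np.cos(a),-np.sin(a)],[np.sin(a),np.cos(a)]])
    q=R@(P-h); d=(q-(P-h))*1000; print(t,d.round(1),end="; ")
E
python3 arc.py "range(4,53,4)"
```

```text
3.825 [0.5809 0.0007] [ 4.082   1.9435 -0.2748] ang 139.53596128308394 r 0.09351489776551232
4 [-4.1 -5.1]; 8 [ -7.8 -10.5]; 12 [-11.1 -16.1]; 16 [-14. -22.]; 20 [-16.5 -28. ]; 24 [-18.5 -34.2]; 28 [-20.2 -40.5]; 32 [-21.3 -46.9]; 36 [-22.1 -53.4]; 40 [-22.4 -59.9]; 44 [-22.2 -66.5]; 48 [-21.6 -73. ]; 52 [-20.5 -79.4];
```

arm_command(
  dp=[
    [-4, -5, 0],
    [-8, -10.5, 0],
    [-11, -16, 0],
    [-14, -22, 0],
    [-16.5, -28, 0],
    [-18.5, -34, 0],
    [-20, -40.5, 0],
    [-20.5, -42, 0],
  ],
  twist=[4, 8, 12, 16, 20, 24, 28, 29],
)

```text
time_s: 4.82
eef_pos: [0.5613, -0.0412, 0.3254]
tcp_rot: [[-0.994, -0.111, 0.007], [-0.111, 0.994, -0.001], [-0.007, -0.002, -1.0]]
force: [3.4, 5.2, -1.1]
finger_gap: 0.008
```

```bash
python3 arc.py "range(2,25,2)"
```

```text
4.825 [ 0.5613 -0.0412] [ 3.4075  5.2418 -1.1365] ang 168.28882731108226 r 0.09267065126617693
2 [-0.6 -3.2]; 4 [-1.1 -6.4]; 6 [-1.5 -9.6]; 8 [ -1.7 -12.8]; 10 [ -1.9 -16. ]; 12 [ -1.9 -19.3]; 14 [ -1.9 -22.5]; 16 [ -1.7 -25.7]; 18 [ -1.4 -29. ]; 20 [ -1.  -32.2]; 22 [ -0.4 -35.4]; 24 [  0.2 -38.5];
```

arm_command(
  dp=[
    [-0.5, -3, -1],
    [-1, -6.5, -1],
    [-1.5, -9.5, -1],
    [-1.7, -13, -2],
  ],
  twist=[2, 4, 6, 8],
)

```text
time_s: 5.32
eef_pos: [0.5598, -0.0538, 0.325]
tcp_rot: [[-0.969, -0.247, 0.008], [-0.247, 0.969, 0.002], [-0.008, -0.0, -1.0]]
force: [1.1, 4.7, 0.2]
finger_gap: 0.003
```

arm_command(
  dp=[
    [0, -3, -1],
    [0, -6, -1],
  ],
  twist=[2, 4],
)

```text
time_s: 5.58
eef_pos: [0.5596, -0.0593, 0.3254]
tcp_rot: [[-0.95, -0.313, 0.008], [-0.313, 0.95, 0.004], [-0.009, 0.001, -1.0]]
force: [-1.1, 5.8, -1.7]
finger_gap: 0.002
```

arm_command(
  dp=[
    [0, -3, 0],
  ],
  twist=[2],
)

```text
time_s: 5.7
eef_pos: [0.5594, -0.0618, 0.3266]
tcp_rot: [[-0.939, -0.345, 0.008], [-0.344, 0.939, 0.006], [-0.01, 0.003, -1.0]]
force: [-1.3, 5.6, -3.3]
finger_gap: 0.004
```

arm_command(
  dp=[
    [0, -2, -1],
  ],
  twist=[1],
)

```text
time_s: 5.82
eef_pos: [0.5593, -0.0633, 0.3269]
tcp_rot: [[-0.933, -0.359, 0.008], [-0.359, 0.933, 0.008], [-0.011, 0.005, -1.0]]
force: [-0.0, 5.7, -3.2]
finger_gap: 0.007
```

arm_command(
  dp=[
    [0.3, -2, -1],
  ],
  twist=[1],
)

```text
time_s: 5.95
eef_pos: [0.5592, -0.0645, 0.327]
tcp_rot: [[-0.927, -0.374, 0.008], [-0.374, 0.927, 0.011], [-0.011, 0.007, -1.0]]
force: [-1.6, 9.2, -3.3]
finger_gap: 0.005
```

arm_command(
  dp=[
    [0.3, -2, -1],
  ],
  twist=[1],
)

```text
time_s: 6.08
eef_pos: [0.5591, -0.0652, 0.327]
tcp_rot: [[-0.922, -0.388, 0.007], [-0.388, 0.922, 0.015], [-0.012, 0.011, -1.0]]
force: [-1.2, 11.1, -3.8]
finger_gap: 0.003
```

arm_command(
  dp=[
    [0.3, -2, -1],
  ],
  twist=[0],
)

```text
time_s: 6.2
eef_pos: [0.5591, -0.0657, 0.3271]
tcp_rot: [[-0.923, -0.386, 0.007], [-0.386, 0.922, 0.019], [-0.014, 0.015, -1.0]]
force: [0.7, 11.7, -3.1]
finger_gap: 0.005
```

Run:
```python
from h import *
from station import ctrl
import pickle
o=ctrl.observe();print(o["time_s"],o["eef_pos"],o["force"],o["wrist_torque"])
F={n:ctrl.grab_frame(n) for n in("scene","wrist")};pickle.dump(F,open("F3.pkl","wb"));f=F["wrist"];cv2.imwrite("pics/w3.png",f["color"][:,:,::-1])
```

```text
6.2 [ 0.5591 -0.0657  0.3271] [ 0.7453 11.6908 -3.1455] [ 2.1503 -0.1753  0.0299]
```

View pics/w3.png

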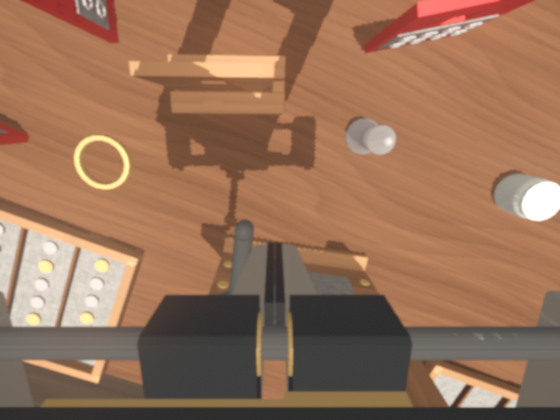

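arm_command(
  dp=[
    [0, -3.5, -1],
  ],
  twist=[0],
)

```text
time_s: 6.42
eef_pos: [0.5592, -0.067, 0.3272]
tcp_rot: [[-0.924, -0.383, 0.007], [-0.383, 0.923, 0.024], [-0.016, 0.02, -1.0]]
force: [1.8, 15.5, -4.2]
finger_gap: 0.006
```

arm_command(
  dp=[
    [-1, 4, 0],
    [-3, 10, 0],
    [-5, 18, 0],
    [-5, 18, 40],
    [-5, 18, 90],
    [-5, 18, 130],
    [-5, 18, 130],
  ],
  twist=[0, 0, 0, 0, 0, 0, 0],
)

```text
time_s: 7.3
eef_pos: [0.5551, -0.0489, 0.461]
tcp_rot: [[-0.924, -0.383, 0.014], [-0.383, 0.923, 0.023], [-0.022, 0.016, -1.0]]
force: [-0.1, 0.3, -0.5]
finger_gap: 0.004
```

Run:
```python
from h import *
from station import ctrl
import pickle
o=ctrl.observe();print(o["time_s"],o["eef_pos"],o["force"])
F={n:ctrl.grab_frame(n) for n in("scene","top","wrist")};pickle.dump(F,open("F4.pkl","wb"))
cv2.imwrite("pics/w4.png",F["wrist"]["color"][:,:,::-1])
cv2.imwrite("pics/s4.png",cv2.resize(F["scene"]["color"][100:320,200:430,::-1],None,fx=3,fy=2.7*3/2.7*.9))
```

```text
7.3 [ 0.5551 -0.0489  0.461 ] [-0.076   0.2815 -0.4581]
```

View pics/w4.png

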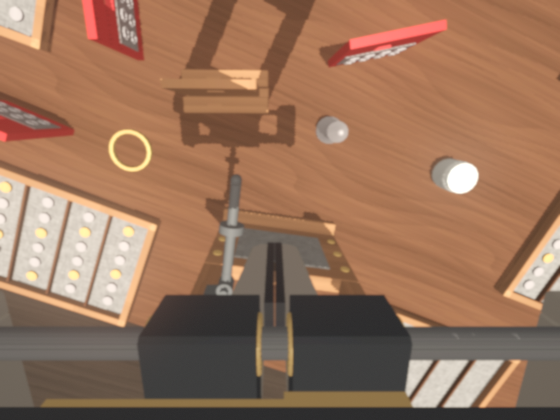

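View pics/s4.png

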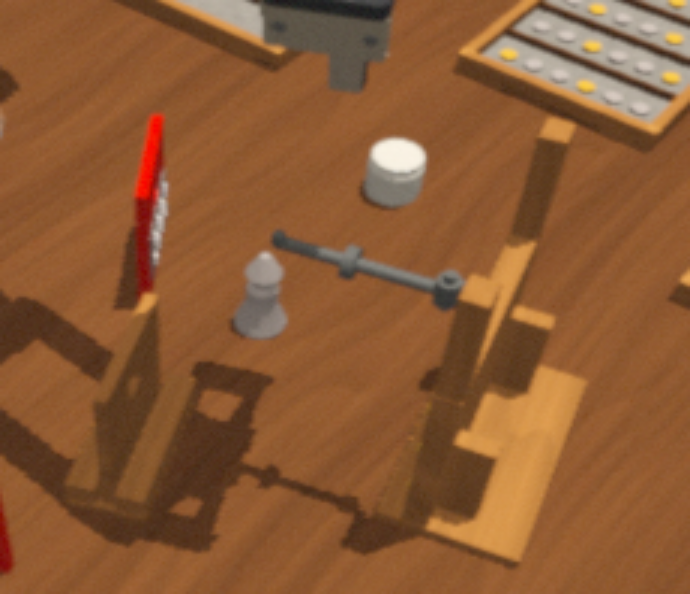

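Run:
```python
from h import *
import pickle
F=pickle.load(open("F4.pkl","rb"));W=F["wrist"];S=F["scene"]
print(W["pose"])
img=W["color"]
cv2.imwrite("pics/w4a.png",cv2.resize(img[160:305,200:270,::-1],None,fx=4,fy=4,interpolation=cv2.INTER_CUBIC))
cv2.imwrite("pics/w4b.png",cv2.resize(img[50:125,150:290,::-1],None,fx=5,fy=5,interpolation=cv2.INTER_CUBIC))
g=cv2.cvtColor(img,cv2.COLOR_RGB2HSV)
for v in (190,200,210,218,245,255,265,275): print(v,[(u,int(g[v,u,1])) for u in range(218,248,2)])
```

```text
[[-0.3832  0.8864  0.2597  0.4815]
 [ 0.9235  0.3619  0.1275 -0.0799]
 [ 0.019   0.2887 -0.9572  0.5378]
 [ 0.      0.      0.      1.    ]]
190 [(218, 128), (220, 127), (222, 128), (224, 130), (226, 129), (228, 121), (230, 63), (232, 33), (234, 31), (236, 29), (238, 33), (240, 90), (242, 128), (244, 128), (246, 128)]
200 [(218, 128), (220, 126), (222, 127), (224, 130), (226, 126), (228, 99), (230, 42), (232, 32), (234, 29), (236, 30), (238, 59), (240, 120), (242, 127), (244, 128), (246, 128)]
210 [(218, 129), (220, 128), (222, 125), (224, 127), (226, 122), (228, 61), (230, 21), (232, 21), (234, 18), (236, 21), (238, 58), (240, 121), (242, 127), (244, 128), (246, 127)]
218 [(218, 125), (220, 125), (222, 127), (224, 125), (226, 108), (228, 36), (230, 18), (232, 19), (234, 18), (236, 31), (238, 103), (240, 125), (242, 126), (244, 126), (246, 127)]
245 [(218, 124), (220, 125), (222, 122), (224, 66), (226, 20), (228, 18), (230, 16), (232, 18), (234, 42), (236, 80), (238, 41), (240, 36), (242, 36), (244, 35), (246, 35)]
255 [(218, 128), (220, 127), (222, 109), (224, 33), (226, 17), (228, 16), (230, 17), (232, 23), (234, 43), (236, 37), (238, 36), (240, 33), (242, 37), (244, 35), (246, 34)]
265 [(218, 127), (220, 124), (222, 84), (224, 23), (226, 18), (228, 16), (230, 19), (232, 75), (234, 122), (236, 125), (238, 127), (240, 127), (242, 124), (244, 87), (246, 51)]
275 [(218, 124), (220, 102), (222, 28), (224, 17), (226, 18), (228, 17), (230, 37), (232, 107), (234, 108), (236, 107), (238, 109), (240, 103), (242, 56), (244, 49), (246, 47)]
```

View pics/w4a.png

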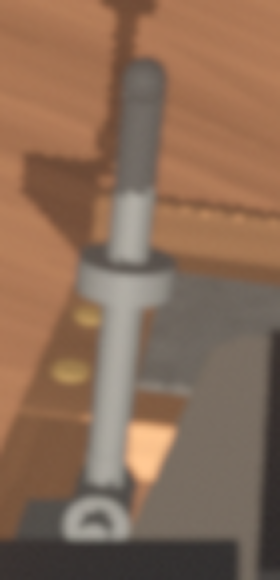

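View pics/w4b.png

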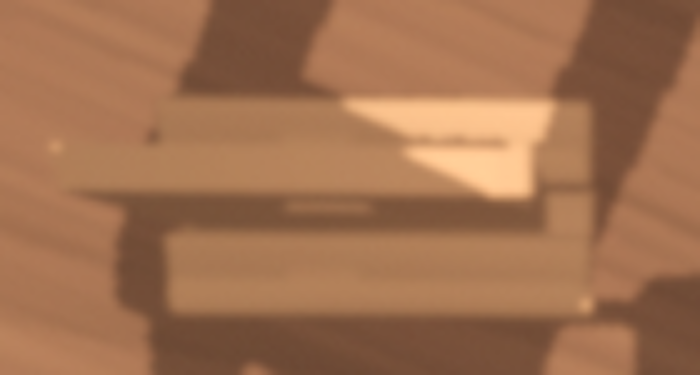

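Run:
```python
from h import *
import pickle
F=pickle.load(open("F4.pkl","rb"));W=F["wrist"];S=F["scene"]
pts=np.array([onz(W,u,v,.25)[:2] for u,v in [(234.8,190),(233,210),(232.2,218),(227.8,255),(226.9,265),(226,275)]])
print(pts)
c=pts.mean(0);d=np.linalg.svd(pts-c)[2][0];d=d*(-1 if d[0]>0 else 1);print("arm dir",d,np.degrees(np.arctan2(d[1],d[0])))
h=np.array([.652,-.060]);print("hinge offset from line",np.cross(d,h-c)*1000)
t=onz(W,235.5,175,.257)[:2];print("tip end",t,"dist",(t-h)@d)
print("hinge knuckle top?",onz(W,224,291,.262))
for n,u,v,z in [("collar top rim",232,222.5,.25),]: print(n,(onz(W,u,v,z)[:2]-h)@d)
sc=lambda x,y:((x+.5)/3-.5+200,(y+.5)/2.7-.5+100)
for n,p,z in [("tip",(277,238),.258),("hinge",(449,276),.262),("collar",(350,262),.25)]: print("S",n,onz(S,*sc(*p),z))
q=np.array([onz(W,u,v,.146)[:2] for u,v in [(160,79),(257,79),(163,88),(256,89.5)]]);print(q)
print("len",np.linalg.norm(q[0]-q[1]),np.linalg.norm(q[2]-q[3]),"thick",np.linalg.norm(q[0]-q[2]),np.linalg.norm(q[1]-q[3]),"mid",q.mean(0))
for a,b in((0,1),(2,3)): e=q[b]-q[a];print("edge ang",np.degrees(np.arctan2(e[1],e[0])))
```

```text
[[ 0.5542 -0.0838]
 [ 0.5732 -0.0786]
 [ 0.581  -0.0765]
 [ 0.619  -0.067 ]
 [ 0.6297 -0.0641]
 [ 0.6406 -0.0611]]
arm dir [-0.968  -0.2509] -165.4684289508832
hinge offset from line 1.675975795566739
tip end [ 0.5392 -0.088 ] dist 0.11619095685989832
hinge knuckle top? [ 0.6513 -0.0577  0.262 ]
collar top rim 0.06829484869477224
S tip [ 0.5459 -0.0925  0.258 ]
S hinge [ 0.6507 -0.0575  0.262 ]
S collar [ 0.591  -0.0755  0.25  ]
[[ 0.4905 -0.2104]
 [ 0.4476 -0.1075]
 [ 0.4985 -0.2044]
 [ 0.4586 -0.1044]]
len 0.1114949131891096 0.10771253359390136 thick 0.009967376129215139 0.011434826681803158 mid [ 0.4738 -0.1566]
edge ang 112.65420738975511
edge ang 111.7577435872523<stdin>:7: DeprecationWarning: Arrays of 2-dimensional vectors are deprecated. Use arrays of 3-dimensional vectors instead. (deprecated in NumPy 2.0)
```

arm_command(
  dp=[
    [-9, -12, 0],
    [-18, -24, -10],
    [-27, -36, -25],
    [-37, -48, -40],
    [-46, -60, -60],
    [-55, -72, -80],
    [-64, -84, -100],
    [-73, -96, -120],
    [-83, -108, -140],
    [-83, -108, -150],
  ],
  twist=[-9, -18, -27, -36, -45, -54, -63, -72, -81, -90],
  grip=50,
)

```text
time_s: 8.7
eef_pos: [0.4688, -0.157, 0.3037]
tcp_rot: [[-0.377, 0.926, 0.02], [0.926, 0.378, -0.005], [-0.012, 0.017, -1.0]]
force: [0.5, -0.3, 0.5]
finger_gap: 0.544
```

arm_command(
  dp=[
    [0, 0, 0],
  ],
  twist=[0],
)

```text
time_s: 8.82
eef_pos: [0.4676, -0.1567, 0.3018]
tcp_rot: [[-0.378, 0.926, 0.016], [0.926, 0.378, -0.004], [-0.01, 0.014, -1.0]]
force: [0.0, -0.1, 0.7]
finger_gap: 0.544
```

Run:
```python
from h import *
from station import ctrl
import pickle
o=ctrl.observe();print(o["time_s"],o["eef_pos"],o["tcp_rot"],o["force"])
F={n:ctrl.grab_frame(n) for n in("scene","top","wrist")};pickle.dump(F,open("F5.pkl","wb"))
cv2.imwrite("pics/w5.png",F["wrist"]["color"][:,:,::-1])
cv2.imwrite("pics/s5.png",cv2.resize(F["scene"]["color"][100:320,180:430,::-1],None,fx=3,fy=2.7))
```

```text
8.825 [ 0.4676 -0.1567  0.3018] [[-0.3778  0.9257  0.0165]
 [ 0.9258  0.3779 -0.0039]
 [-0.0098  0.0138 -0.9999]] [ 0.0434 -0.0641  0.7205]
```

View pics/w5.png

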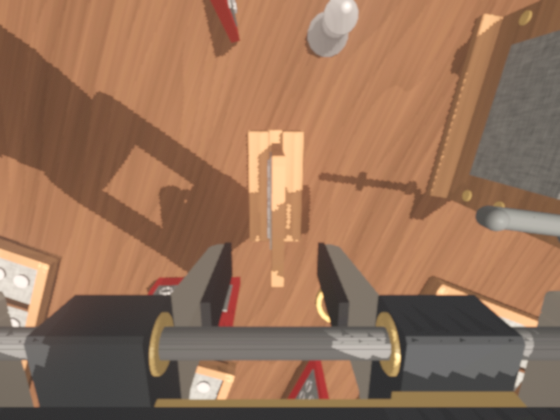

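View pics/s5.png

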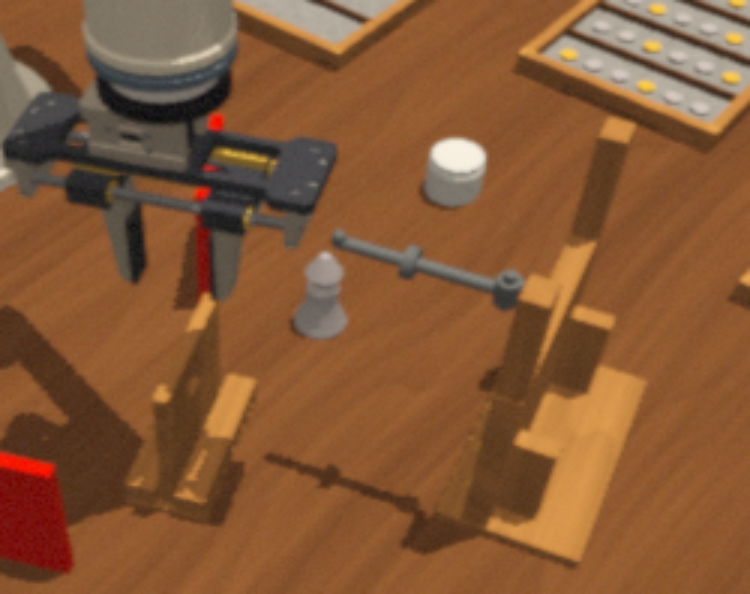

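Run:
```python
from h import *
import pickle
F=pickle.load(open("F5.pkl","rb"));W=F["wrist"];T=F["top"]
cv2.imwrite("pics/w5c.png",cv2.resize(W["color"][120:300,230:320,::-1],None,fx=3.3,fy=3.3,interpolation=cv2.INTER_CUBIC))
cv2.imwrite("pics/t5c.png",cv2.resize(T["color"][150:300,280:460,::-1],None,fx=4,fy=4,interpolation=cv2.INTER_CUBIC))
q=np.array([onz(W,u,v,.146)[:2] for u,v in [(279,155),(277.5,286)]]);print(q,q.mean(0),np.linalg.norm(q[0]-q[1]))
print("red",onz(W,152,284,.14),onz(W,239,279,.14))
```

```text
[[ 0.4534 -0.1063]
 [ 0.4947 -0.2087]] [ 0.474  -0.1575] 0.11038655060070958
red [ 0.3946 -0.2504  0.14  ] [ 0.4626 -0.2179  0.14  ]
```

View pics/w5c.png

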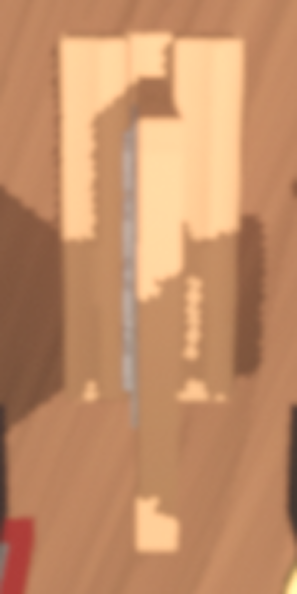

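View pics/t5c.png

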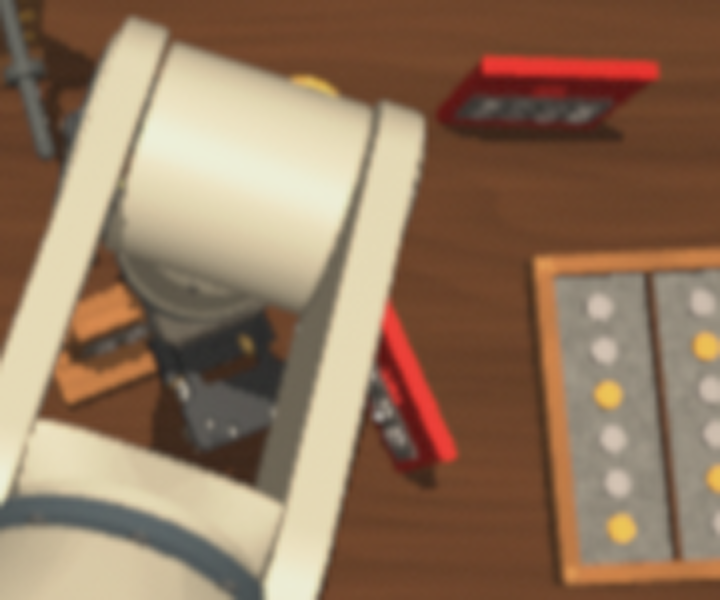

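arm_command(
  dp=[
    [5, 0, -25],
    [5, 0, -55],
    [5, 0, -80],
    [5, 0, -85],
    [5, 0, -85],
  ],
  twist=[0, 0, 0, 0, 0],
)

```text
time_s: 9.6
eef_pos: [0.4739, -0.1569, 0.2189]
tcp_rot: [[-0.381, 0.924, 0.019], [0.924, 0.381, -0.005], [-0.012, 0.016, -1.0]]
force: [-0.7, 0.1, -0.9]
finger_gap: 0.548
```

Run:
```python
from h import *
from station import ctrl
import pickle
o=ctrl.observe();print(o["time_s"],o["eef_pos"],o["tcp_rot"],o["force"])
F={n:ctrl.grab_frame(n) for n in("scene","wrist")}
cv2.imwrite("pics/w6.png",F["wrist"]["color"][:,:,::-1])
cv2.imwrite("pics/s6.png",cv2.resize(F["scene"]["color"][130:310,180:330,::-1],None,fx=3.3,fy=3.3))
```

```text
9.6 [ 0.4739 -0.1569  0.2189] [[-0.3812  0.9243  0.0194]
 [ 0.9244  0.3814 -0.0047]
 [-0.0118  0.0161 -0.9998]] [-0.6774  0.1336 -0.8603]
```

View pics/s6.png

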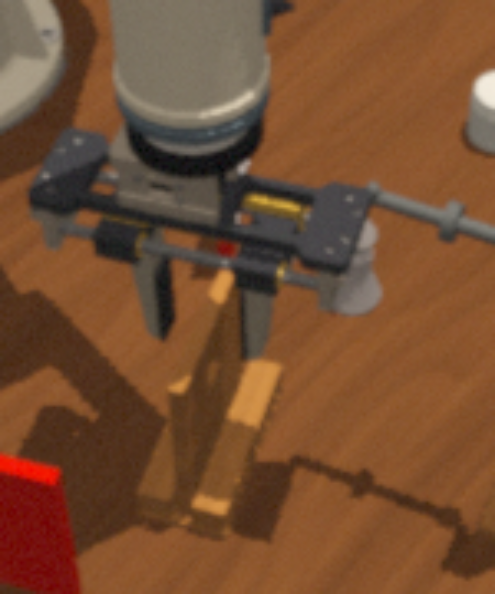

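View pics/w6.png

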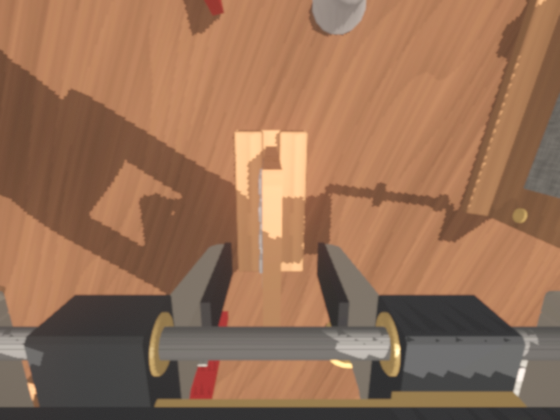

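arm_command(
  dp=[
    [-1.5, -0.5, -1],
    [-1.5, -0.5, -1],
    [-1.5, -0.5, -1],
    [-1.5, -0.5, -1],
    [-1.5, -0.5, -1],
    [-1.5, -0.5, -1],
  ],
  twist=[0, 0, 0, 0, 0, 0],
  grip=0,
)

```text
time_s: 10.45
eef_pos: [0.4727, -0.1576, 0.2185]
tcp_rot: [[-0.381, 0.924, 0.021], [0.925, 0.381, -0.005], [-0.013, 0.017, -1.0]]
force: [-0.8, -0.5, 3.2]
finger_gap: 0.106
```

arm_command(
  dp=[
    [0, 0, 5],
    [0, 0, 15],
    [0, 0, 30],
    [0, 0, 60],
    [0, 0, 90],
    [0, 0, 120],
    [0, 0, 148],
    [0, 0, 148],
    [0, 0, 148],
  ],
  twist=[0, 0, 0, 0, 0, 0, 0, 0, 0],
)

```text
time_s: 11.58
eef_pos: [0.4722, -0.1574, 0.3659]
tcp_rot: [[-0.381, 0.924, 0.02], [0.925, 0.381, -0.005], [-0.012, 0.016, -1.0]]
force: [0.1, -0.5, -2.2]
finger_gap: 0.101
```

Run:
```python
from h import *
from station import ctrl
import pickle
o=ctrl.observe();print(o["time_s"],o["eef_pos"],o["tcp_rot"],o["force"],o["wrist_torque"])
F={n:ctrl.grab_frame(n) for n in("scene","wrist","top")};pickle.dump(F,open("F7.pkl","wb"))
cv2.imwrite("pics/w7.png",F["wrist"]["color"][:,:,::-1])
cv2.imwrite("pics/s7.png",cv2.resize(F["scene"]["color"][60:300,180:400,::-1],None,fx=2.5,fy=2.5))
```

```text
11.575 [ 0.4722 -0.1574  0.3659] [[-0.3809  0.9244  0.0199]
 [ 0.9245  0.3811 -0.0051]
 [-0.0123  0.0165 -0.9998]] [ 0.1139 -0.5277 -2.1614] [-0.029  -0.0224  0.0042]
```

View pics/s7.png

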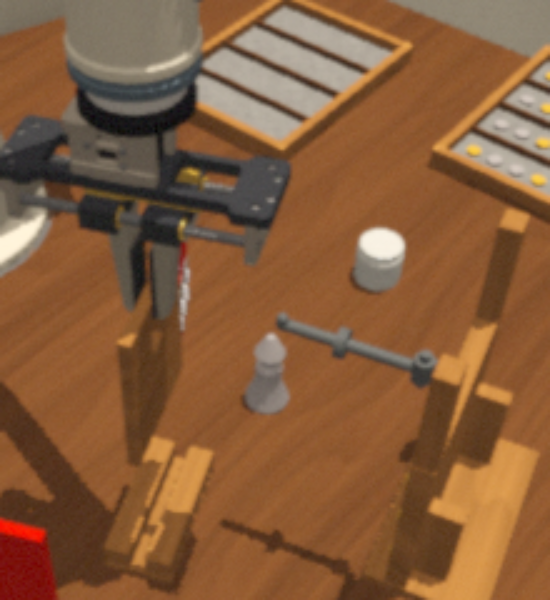

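View pics/w7.png

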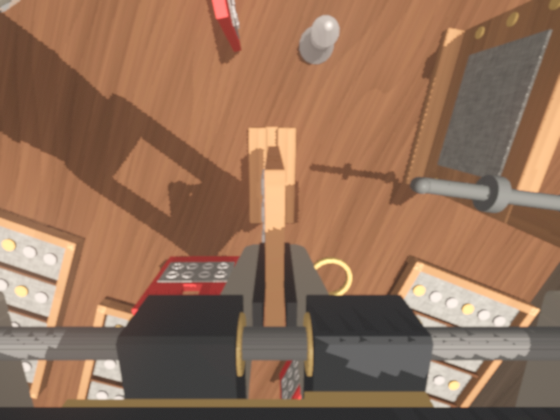

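Run:
```python
from h import *
import pickle
F=pickle.load(open("F7.pkl","rb"));W=F["wrist"];S=F["scene"];T=F["top"]
cv2.imwrite("pics/w7c.png",cv2.resize(W["color"][160:225,400:560,::-1],None,fx=5,fy=5,interpolation=cv2.INTER_CUBIC))
cv2.imwrite("pics/s7c.png",cv2.resize(S["color"][170:230,280:365,::-1],None,fx=8,fy=8,interpolation=cv2.INTER_CUBIC))
cv2.imwrite("pics/t7c.png",cv2.resize(T["color"][110:240,190:370,::-1],None,fx=4,fy=4,interpolation=cv2.INTER_CUBIC))
```

```text
(no output)
```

View pics/w7c.png

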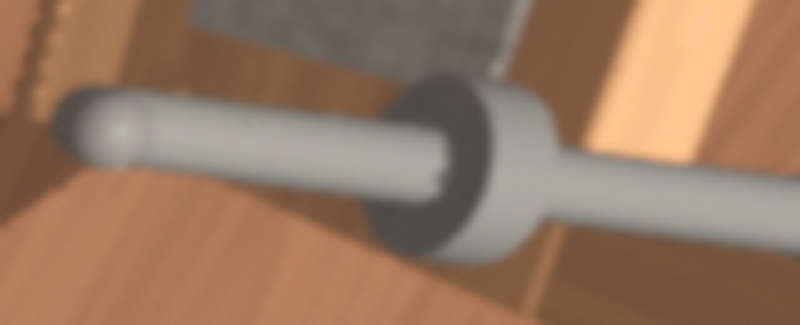

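View pics/s7c.png

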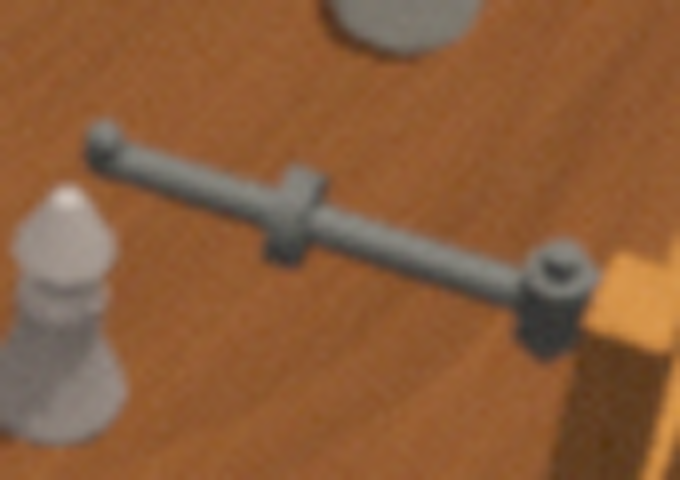

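View pics/t7c.png

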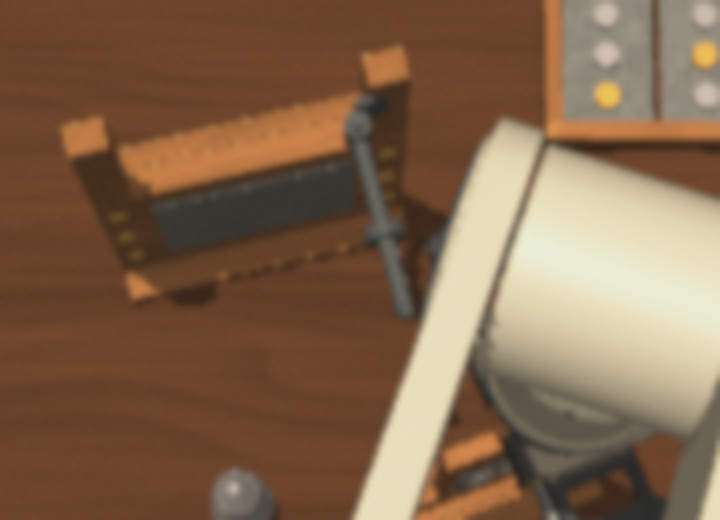

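Run:
```python
from h import *
import pickle
F=pickle.load(open("F7.pkl","rb"));W=F["wrist"];S=F["scene"];T=F["top"]
def fit(f,pts,s,o,name):
    P=np.array([onz(f,(x+.5)/s-.5+o[0],(y+.5)/s-.5+o[1],.25)[:2] for x,y in pts])
    c=P.mean(0);d=np.linalg.svd(P-c)[2][0];d*=-np.sign(d[0])
    n=np.array([-d[1],d[0]])
    y=lambda x:(c+d*(x-c[0])/d[0])[1]
    print(name,P.tolist(),"ang",np.degrees(np.arctan2(d[1],d[0]))%360,"y at x=.54,.59,.65",y(.54),y(.59),y(.65))
fit(W,[(200,135),(350,155),(620,191),(780,209)],5,(400,160),"W")
fit(S,[(200,187),(380,243),(480,271)],8,(280,170),"S")
fit(T,[(365,160),(378,215),(395,275)],4,(190,110),"T")
tc=lambda x,y,s,o:((x+.5)/s-.5+o[0],(y+.5)/s-.5+o[1])
pt=tc(407,312,4,(190,110));ps=tc(104,135,8,(280,170));pw=tc(115,128,5,(400,160))
print("tip T-S",tri(T,pt,S,ps),"W-S",tri(W,pw,S,ps))
ph=tc(358,124,4,(190,110));phs=tc(560,262,8,(280,170));print("hinge",tri(T,ph,S,phs))
# panel bottom/hole check in scene: 
cv2.imwrite("pics/s7p.png",cv2.resize(S["color"][170:260,215:265,::-1],None,fx=6,fy=6,interpolation=cv2.INTER_CUBIC))
R=np.array([[-.3809,.9244,.0199],[.9245,.3811,-.0051],[-.0123,.0165,-.9998]]);tcp=np.array([.4722,-.1574,.3659])
for n,q in [("top mid",[0,0,.0725]),("topends",[.055,0,.0725]),("",[-.055,0,.0725]),("hole",[0,0,.1145]),("bot",[.055,0,.2125]),("bot",[-.055,0,.2125])]:
    p=tcp+R@q;print(n,p,(proj(S,p)-[215,170])*6)
```

```text
W [[0.5579974319791314, -0.08257454684606759], [0.5775234893568998, -0.07745803857191264], [0.6132029603163176, -0.06810877236576182], [0.634395080979262, -0.06210736642925044]] ang 194.94436535384304 y at x=.54,.59,.65 -0.08745028134063589 -0.07410484434882865 -0.05809031995865993
S [[0.5681297413333624, -0.08163249851331555], [0.6112663651608228, -0.06944584249318686], [0.6342219860004591, -0.06198673270186872]] ang 196.45611439927367 y at x=.54,.59,.65 -0.09008536279008057 -0.07531633632023955 -0.05759350455643031
T [[0.6349014213132491, -0.06493706795939999], [0.6019752741407006, -0.07255870693433131], [0.5664404767607851, -0.08240382213486253]] ang 194.33055587036833 y at x=.54,.59,.65 -0.08891022917206873 -0.07613698760341875 -0.060809097721038735
tip T-S (array([ 0.5437, -0.0887,  0.2572]), np.float64(0.0013332068769043508)) W-S (array([ 0.5437, -0.0864,  0.2558]), np.float64(0.001306975891910202))
hinge (array([ 0.6522, -0.0606,  0.2646]), np.float64(0.0007083512227163342))
top mid [ 0.4736 -0.1578  0.2934] [149.0052  36.6677]
topends [ 0.4527 -0.1069  0.2927] [204.9527 -78.3554]
 [ 0.4946 -0.2086  0.2941] [ 87.8585 162.3801]
hole [ 0.4745 -0.158   0.2514] [155.0187 133.2187]
bot [ 0.4555 -0.1076  0.1528] [216.7343 219.4442]
bot [ 0.4974 -0.2093  0.1541] [114.1928 456.7148]
```

View pics/s7p.png

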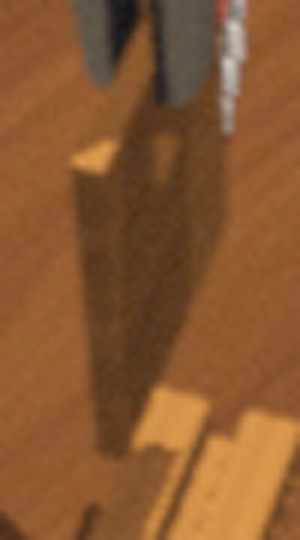

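arm_command(
  dp=[
    [8, 15, 1],
    [20, 32, 1],
    [35, 50, 1],
    [45, 61, 1],
    [48, 63, 1],
    [48, 63, 1],
    [48, 63, 1],
  ],
  twist=[-2, -4, -6, -7, -7, -7, -7],
)

```text
time_s: 12.6
eef_pos: [0.5198, -0.0948, 0.3661]
tcp_rot: [[-0.265, 0.964, 0.017], [0.964, 0.265, -0.007], [-0.011, 0.015, -1.0]]
force: [0.5, -0.5, -1.9]
finger_gap: 0.108
```

```bash
cat > look.py <<'E'
from h import *
from station import ctrl
import pickle,sys
k=sys.argv[1]
o=ctrl.observe();R=o["tcp_rot"];tcp=o["eef_pos"];print(o["time_s"],tcp,R[:,2],"yaw y",np.degrees(np.arctan2(R[1,1],R[0,1])),o["force"],o["wrist_torque"])
p=tcp+R@[0,0,.1145];print("hole",p)
d=np.array([np.cos(np.radians(195.3)),np.sin(np.radians(195.3))]);n=np.array([-d[1],d[0]]);h=np.array([.652,-.0593])
print("along",(p[:2]-h)@d,"lateral",(p[:2]-h)@n)
F={n:ctrl.grab_frame(n) for n in("scene","wrist","top")};pickle.dump(F,open(f"F{k}.pkl","wb"))
cv2.imwrite(f"pics/w{k}.png",F["wrist"]["color"][:,:,::-1])
cv2.imwrite(f"pics/s{k}.png",cv2.resize(F["scene"]["color"][100:270,230:400,::-1],None,fx=3.5,fy=3.5,interpolation=cv2.INTER_CUBIC))
cv2.imwrite(f"pics/t{k}.png",cv2.resize(F["top"]["color"][110:260,190:370,::-1],None,fx=4,fy=4,interpolation=cv2.INTER_CUBIC))
E
python3 look.py 8
```

```text
12.6 [ 0.5198 -0.0948  0.3661] [ 0.0173 -0.0069 -0.9998] yaw y 15.390553846169292 [ 0.4637 -0.5467 -1.8539] [-0.0082 -0.0626 -0.0423]
hole [ 0.5217 -0.0956  0.2516]
along 0.13522327452598892 lateral 0.000639438170039512
```

View pics/s8.png

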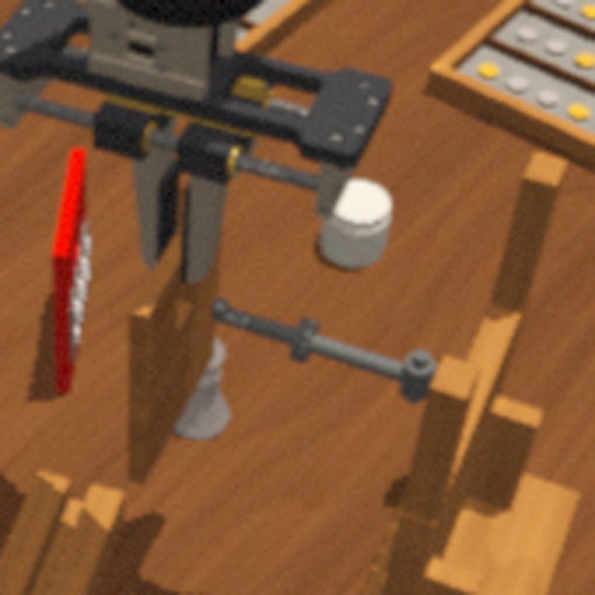

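View pics/w8.png

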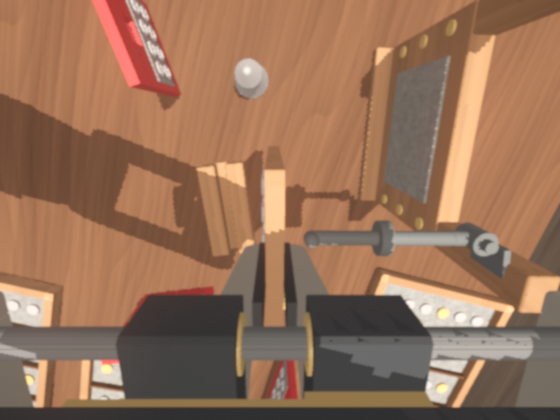

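View pics/t8.png

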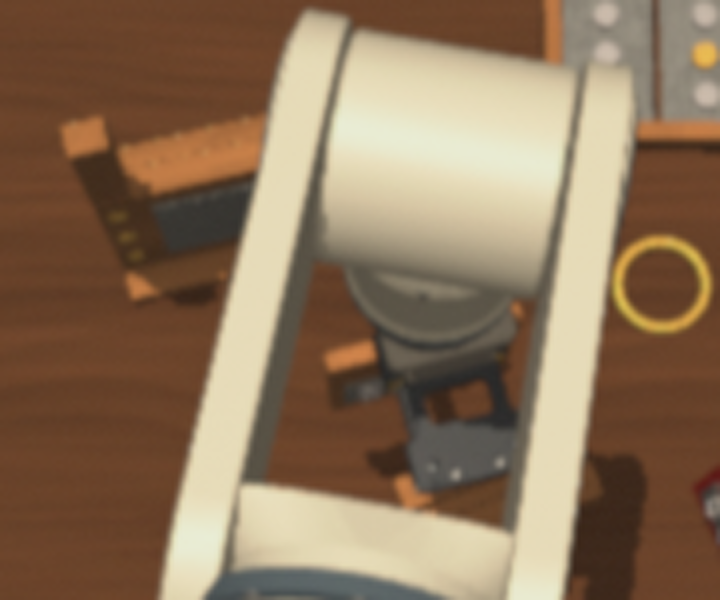

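Run:
```python
from h import *
import pickle
F=pickle.load(open("F8.pkl","rb"));W=F["wrist"];S=F["scene"]
cv2.imwrite("pics/w8c.png",cv2.resize(W["color"][210:270,250:400,::-1],None,fx=5,fy=5,interpolation=cv2.INTER_CUBIC))
R=np.array([[-.265,.964,.017],[.964,.265,-.007],[-.011,.015,-1]]);tcp=np.array([.5198,-.0948,.3661])
for u,v in [(340,239),(365,239),(410,238.5),(440,238.5)]:
    p=onz(W,u,v,.25);print(u,p,"tool",R.T@(p-tcp))
for u,v in [(274,152),]: 
    p=onz(W,u,v,.2935);print("panel end",R.T@(p-tcp))
```

```text
340 [ 0.5638 -0.0823  0.25  ] tool [0.0016 0.0439 0.1168]
365 [ 0.5802 -0.0779  0.25  ] tool [0.0015 0.0609 0.117 ]
410 [ 0.6097 -0.0696  0.25  ] tool [0.0017 0.0915 0.1175]
440 [ 0.6295 -0.0643  0.25  ] tool [0.0016 0.1121 0.1178]
panel end [ 0.0637 -0.0007  0.0719]
```

View pics/w8c.png

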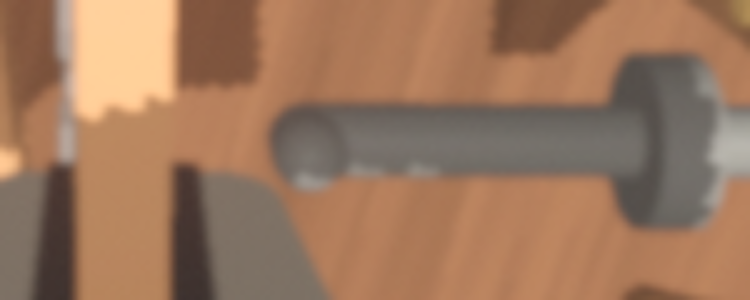

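Run:
```python
from h import *
import pickle
F=pickle.load(open("F8.pkl","rb"));W=F["wrist"]
cv2.imwrite("pics/w8d.png",cv2.resize(W["color"][140:250,245:305,::-1],None,fx=5,fy=5,interpolation=cv2.INTER_CUBIC))
R=np.array([[-.265,.964,.017],[.964,.265,-.007],[-.011,.015,-1]]);tcp=np.array([.5198,-.0948,.3661])
for v in (165,168,170,172,174,176):
    p=onz(W,274,v,.2935);print(v,"panel end",R.T@(p-tcp))
for x in (.055,): print(proj(W,tcp+R@[x,0,.0725]),proj(W,tcp+R@[x,0,.2125]))
```

```text
165 panel end [ 0.0574 -0.0007  0.072 ]
168 panel end [ 0.0559 -0.0007  0.072 ]
170 panel end [ 0.0549 -0.0007  0.072 ]
172 panel end [ 0.0539 -0.0007  0.072 ]
174 panel end [ 0.0529 -0.0007  0.072 ]
176 panel end [ 0.0519 -0.0007  0.072 ]
[275.2473 169.7487] [274.5796 147.7732]
```

View pics/w8d.png

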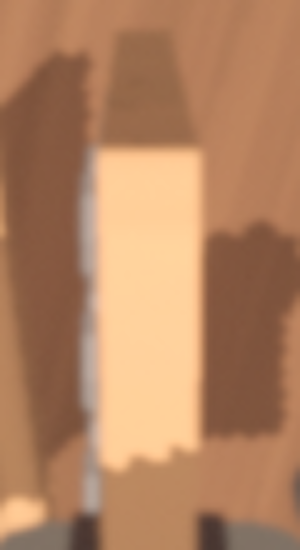

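arm_command(
  dp=[
    [3, 2, 1],
    [8, 3.5, 1],
    [13, 5, 1],
    [17, 6, 1],
    [21, 7, 1],
    [21, 7, 1],
  ],
  twist=[0, 0, 0, 0, 0, 0],
)

```text
time_s: 13.5
eef_pos: [0.5412, -0.0876, 0.3672]
tcp_rot: [[-0.265, 0.964, 0.018], [0.964, 0.265, -0.007], [-0.011, 0.015, -1.0]]
force: [0.3, -0.1, -2.1]
finger_gap: 0.108
```

```bash
python3 look.py 9
```

```text
13.5 [ 0.5412 -0.0876  0.3672] [ 0.0177 -0.0069 -0.9998] yaw y 15.388094027901646 [ 0.3231 -0.1052 -2.1224] [-0.0283 -0.065  -0.023 ]
hole [ 0.5432 -0.0884  0.2527]
along 0.11264126135550813 lateral -0.0006142221257235134
```

View pics/s9.png

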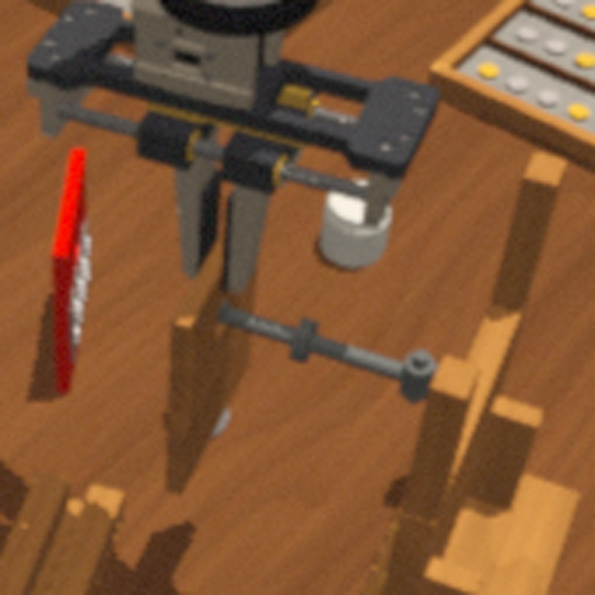

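View pics/w9.png

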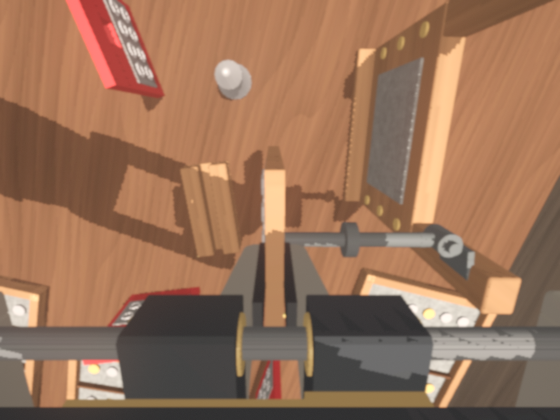

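arm_command(
  dp=[
    [4, 1, 0],
    [9, 2.5, 0],
    [14, 4, -1],
    [18, 5, -2],
    [22, 6, -3],
    [26, 7, -3],
    [26, 7, -3],
  ],
  twist=[0, 0, 0, 0, 0, 0, 0],
)

```text
time_s: 14.52
eef_pos: [0.5671, -0.0807, 0.3642]
tcp_rot: [[-0.265, 0.964, 0.018], [0.964, 0.265, -0.007], [-0.011, 0.015, -1.0]]
force: [-0.8, 0.1, -1.0]
finger_gap: 0.101
```

```bash
python3 look.py 10
```

```text
14.525 [ 0.5671 -0.0807  0.3642] [ 0.0176 -0.0069 -0.9998] yaw y 15.38508640459989 [-0.8143  0.0991 -0.958 ] [-0.0449 -0.0846  0.009 ]
hole [ 0.5691 -0.0815  0.2497]
along 0.0858360072895131 lateral -0.00048650056539551584
```

View pics/s10.png

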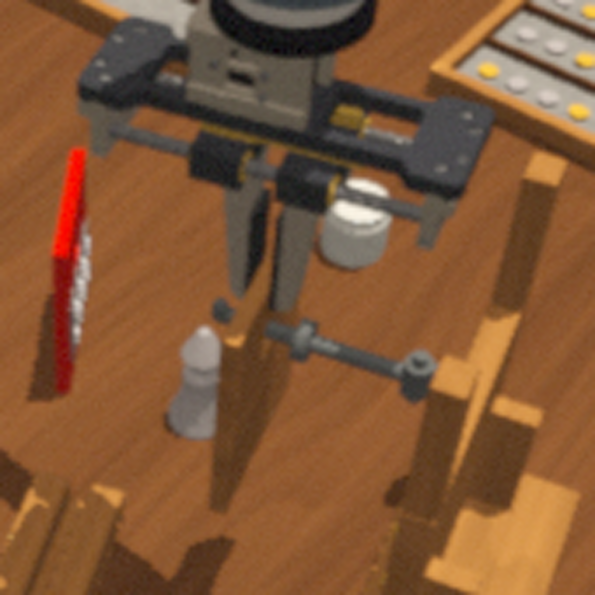

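View pics/w10.png

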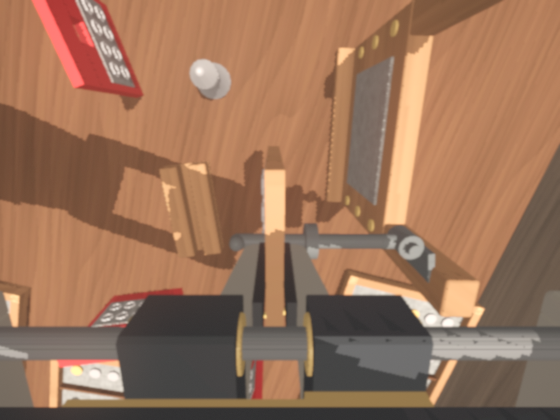

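arm_command(
  dp=[
    [3, 0.8, 0],
    [6, 1.6, -1],
    [8, 2, -3],
    [8, 2, -5],
  ],
  twist=[0, 0, 0, 0],
)

```text
time_s: 15.18
eef_pos: [0.5748, -0.0787, 0.359]
tcp_rot: [[-0.265, 0.964, 0.017], [0.964, 0.265, -0.007], [-0.011, 0.015, -1.0]]
force: [-0.8, 0.7, -1.3]
finger_gap: 0.108
```

arm_command(
  dp=[
    [0, 0, -1],
  ],
  twist=[0],
)

```text
time_s: 15.3
eef_pos: [0.5747, -0.0787, 0.3577]
tcp_rot: [[-0.265, 0.964, 0.017], [0.964, 0.265, -0.007], [-0.011, 0.015, -1.0]]
force: [-0.4, -0.7, -1.1]
finger_gap: 0.1
```

arm_command(
  dp=[
    [0, 0, -1],
  ],
  twist=[0],
)

```text
time_s: 15.42
eef_pos: [0.5747, -0.0787, 0.3567]
tcp_rot: [[-0.265, 0.964, 0.017], [0.964, 0.265, -0.007], [-0.011, 0.015, -1.0]]
force: [0.4, -0.0, -0.2]
finger_gap: 0.11
```

arm_command(
  dp=[
    [0, 0, -0.8],
    [0, 0, -0.8],
  ],
  twist=[0, 0],
)

```text
time_s: 15.68
eef_pos: [0.5747, -0.0788, 0.3562]
tcp_rot: [[-0.265, 0.964, 0.017], [0.964, 0.265, -0.007], [-0.011, 0.015, -1.0]]
force: [-0.6, 0.6, 2.5]
finger_gap: 0.105
```

arm_command(
  dp=[
    [1, 0.3, 0.3],
    [2, 0.5, 0.3],
  ],
  twist=[0, 0],
)

```text
time_s: 15.92
eef_pos: [0.5767, -0.0783, 0.3566]
tcp_rot: [[-0.265, 0.964, 0.017], [0.964, 0.265, -0.007], [-0.011, 0.015, -1.0]]
force: [-1.3, -0.6, 0.4]
finger_gap: 0.108
```

arm_command(
  dp=[
    [1, 0.3, 0],
    [2, 0.5, 0],
  ],
  twist=[0, 0],
)

```text
time_s: 16.18
eef_pos: [0.5788, -0.0777, 0.3566]
tcp_rot: [[-0.265, 0.964, 0.017], [0.964, 0.265, -0.007], [-0.011, 0.015, -1.0]]
force: [-0.9, -0.3, 1.9]
finger_gap: 0.104
```

arm_command(
  dp=[
    [1, 0.3, 0],
    [1, 0.3, 0],
  ],
  twist=[0, 0],
)

```text
time_s: 16.42
eef_pos: [0.5799, -0.0774, 0.3566]
tcp_rot: [[-0.265, 0.964, 0.017], [0.964, 0.265, -0.007], [-0.011, 0.015, -1.0]]
force: [-0.8, -0.5, 0.8]
finger_gap: 0.101
```

arm_command(
  dp=[
    [1, 0.3, 0],
    [1, 0.3, 0],
  ],
  twist=[0, 0],
)

```text
time_s: 16.68
eef_pos: [0.5811, -0.0771, 0.3566]
tcp_rot: [[-0.265, 0.964, 0.018], [0.964, 0.265, -0.007], [-0.011, 0.015, -1.0]]
force: [0.1, -0.4, 1.0]
finger_gap: 0.108
```

```bash
python3 look.py 11;python3 - <<'E'
from h import *
import pickle
W=pickle.load(open("F11.pkl","rb"))["wrist"]
cv2.imwrite("pics/w11c.png",cv2.resize(W["color"][190:270,200:360,::-1],None,fx=5,fy=5,interpolation=cv2.INTER_CUBIC))
E
```

```text
16.675 [ 0.5811 -0.0771  0.3566] [ 0.0175 -0.007  -0.9998] yaw y 15.385409660897498 [ 0.0895 -0.3959  1.0063] [-0.0329  0.0413 -0.014 ]
hole [ 0.5831 -0.0779  0.2421]
along 0.07141479516309011 lateral -0.0002337542115978524
```

View pics/w11c.png

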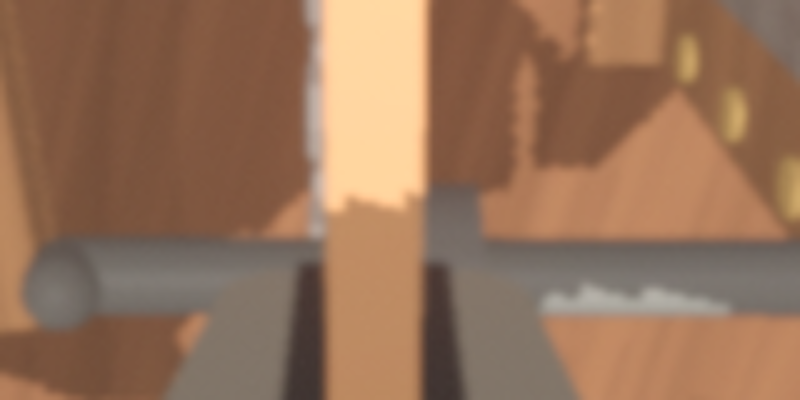

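View pics/s11.png

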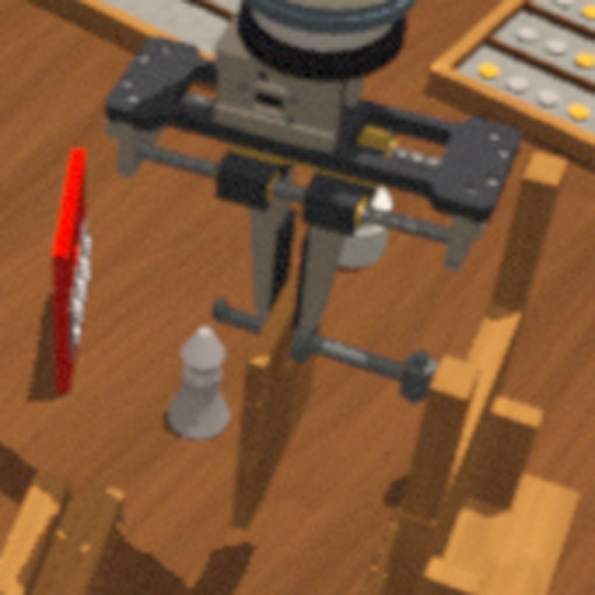

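arm_command(
  dp=[
    [1, 0.3, 0],
    [1, 0.3, 0],
  ],
  twist=[0, 0],
)

```text
time_s: 17.08
eef_pos: [0.5817, -0.0769, 0.3565]
tcp_rot: [[-0.265, 0.964, 0.017], [0.964, 0.265, -0.007], [-0.011, 0.014, -1.0]]
force: [-3.4, 0.3, 2.3]
finger_gap: 0.106
```

arm_command(
  dp=[
    [1, 0.3, 0],
    [1, 0.3, 0],
  ],
  twist=[0, 0],
)

```text
time_s: 17.32
eef_pos: [0.582, -0.0768, 0.3563]
tcp_rot: [[-0.265, 0.964, 0.015], [0.964, 0.265, -0.008], [-0.011, 0.012, -1.0]]
force: [-6.1, -2.4, 3.0]
finger_gap: 0.106
```

arm_command(
  dp=[
    [1, 0.3, 0],
    [1, 0.3, 0],
  ],
  twist=[0, 0],
)

```text
time_s: 17.58
eef_pos: [0.5822, -0.0768, 0.3562]
tcp_rot: [[-0.265, 0.964, 0.012], [0.964, 0.265, -0.008], [-0.011, 0.01, -1.0]]
force: [-5.2, -1.6, 3.7]
finger_gap: 0.106
```

arm_command(
  dp=[
    [0, 0, 0],
    [0, 0, 0],
    [0, 0, 0],
    [0, 0, 0],
  ],
  twist=[0, 0, 0, 0],
  grip=34,
)

```text
time_s: 18.08
eef_pos: [0.5824, -0.0767, 0.3562]
tcp_rot: [[-0.265, 0.964, 0.013], [0.964, 0.265, -0.008], [-0.011, 0.01, -1.0]]
force: [0.0, -0.2, 0.3]
finger_gap: 0.367
```

```bash
python3 look.py 12;python3 - <<'E'
from h import *
import pickle
W=pickle.load(open("F12.pkl","rb"))["wrist"]
cv2.imwrite("pics/w12c.png",cv2.resize(W["color"][140:270,200:360,::-1],None,fx=4.5,fy=4.5,interpolation=cv2.INTER_CUBIC))
E
```

```text
18.075 [ 0.5824 -0.0767  0.3562] [ 0.0127 -0.008  -0.9999] yaw y 15.383654296035841 [ 0.0496 -0.1678  0.2644] [-0.0565 -0.1495 -0.0484]
hole [ 0.5838 -0.0777  0.2417]
along 0.07060294326562197 lateral -0.000289584109811082
```

View pics/w12c.png

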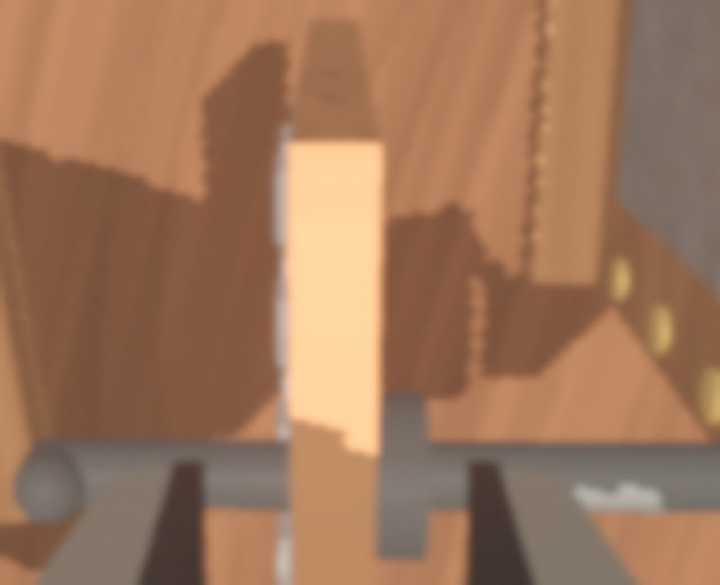

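View pics/s12.png

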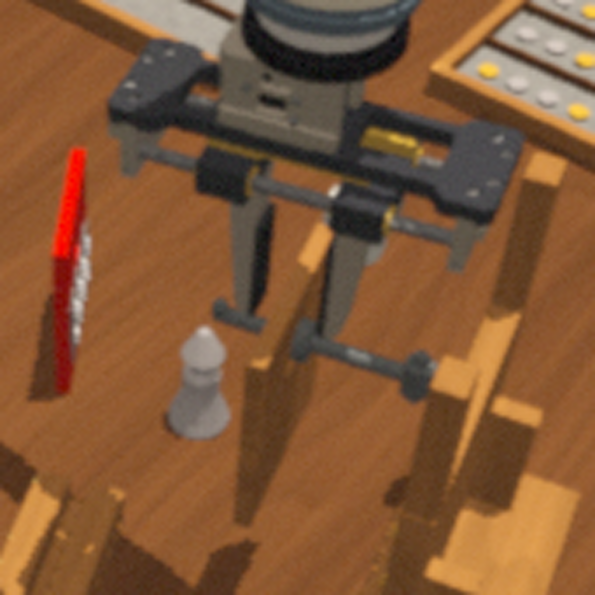

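arm_command(
  dp=[
    [0, 0, 10],
    [0, 0, 30],
    [0, 0, 60],
    [0, 0, 100],
    [-40, 0, 120],
    [-90, -20, 120],
    [-90, -20, 120],
  ],
  twist=[0, 0, 0, 0, 0, 0, 0],
)

```text
time_s: 19.1
eef_pos: [0.49, -0.0974, 0.4778]
tcp_rot: [[-0.264, 0.964, 0.014], [0.964, 0.264, -0.009], [-0.012, 0.011, -1.0]]
force: [-0.7, 0.3, -0.7]
finger_gap: 0.368
```

```bash
python3 look.py 13;python3 - <<'E'
from h import *
import pickle
S=pickle.load(open("F13.pkl","rb"))["scene"]
cv2.imwrite("pics/s13c.png",cv2.resize(S["color"][150:260,280:380,::-1],None,fx=5.4,fy=5.4,interpolation=cv2.INTER_CUBIC))
E
```

```text
19.1 [ 0.49   -0.0974  0.4778] [ 0.0142 -0.0088 -0.9999] yaw y 15.307945164862229 [-0.7093  0.3311 -0.6758] [ 0.0032 -0.061  -0.0122]
hole [ 0.4916 -0.0984  0.3633]
along 0.16502779401168555 lateral -0.00462864112964527
```

View pics/w13.png

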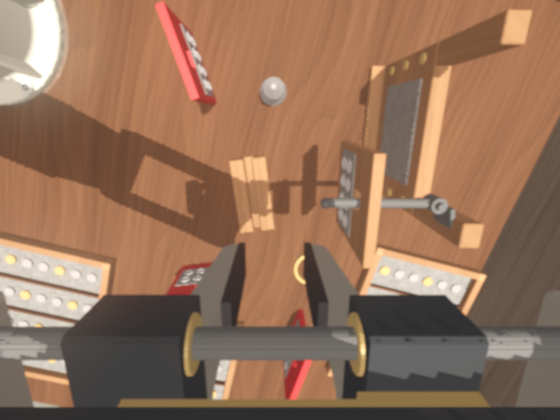

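View pics/s13c.png

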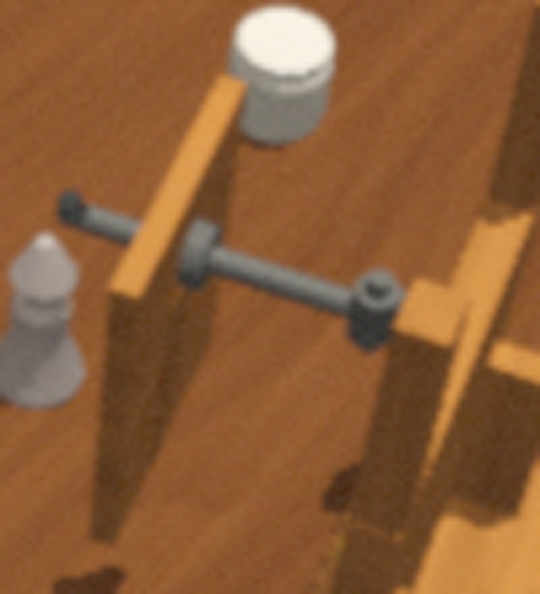

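arm_command(
  dp=[
    [40, 8, 0],
    [75, 16, 0],
    [98, 21, -10],
    [98, 21, -30],
    [98, 21, -60],
    [98, 21, -65],
    [98, 21, -65],
  ],
  twist=[0, 0, 0, 0, 0, 0, 0],
)

```text
time_s: 20.12
eef_pos: [0.5915, -0.0755, 0.4119]
tcp_rot: [[-0.265, 0.964, 0.013], [0.964, 0.265, -0.008], [-0.011, 0.011, -1.0]]
force: [-0.3, -1.1, 1.1]
finger_gap: 0.371
```

```bash
python3 look.py 14;python3 - <<'E'
from h import *
import pickle
W=pickle.load(open("F14.pkl","rb"))["wrist"]
cv2.imwrite("pics/w14c.png",cv2.resize(W["color"][150:270,210:350,::-1],None,fx=5,fy=5,interpolation=cv2.INTER_CUBIC))
E
```

```text
20.125 [ 0.5915 -0.0755  0.4119] [ 0.0135 -0.0079 -0.9999] yaw y 15.388089924363552 [-0.3225 -1.08    1.0824] [-0.0196 -0.1138  0.0047]
hole [ 0.593  -0.0764  0.2974]
along 0.061402523522659874 lateral 0.0009155210823236761
```

View pics/w14c.png

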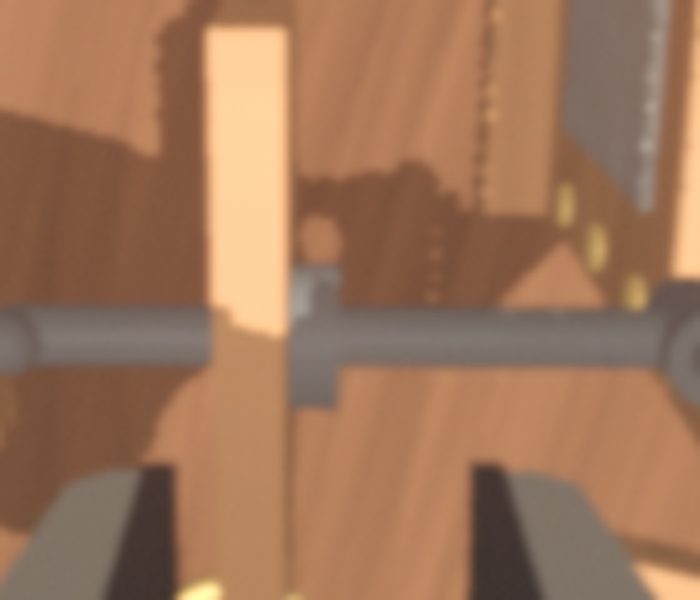

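arm_command(
  dp=[
    [0, 0, 30],
    [0, 0, 70],
    [-40, -20, 90],
    [-90, -50, 90],
    [-150, -80, 90],
    [-200, -120, 90],
    [-200, -120, 90],
  ],
  twist=[0, 0, 0, 0, 0, 0, 0],
)

```text
time_s: 21.15
eef_pos: [0.389, -0.1972, 0.5047]
tcp_rot: [[-0.261, 0.965, 0.018], [0.965, 0.261, -0.01], [-0.015, 0.015, -1.0]]
force: [0.5, 0.4, 0.2]
finger_gap: 0.375
```

```bash
python3 look.py 15;python3 - <<'E'
from h import *
import pickle
a=pickle.load(open("F13.pkl","rb"))["scene"]["color"].astype(int);b=pickle.load(open("F15.pkl","rb"))["scene"]["color"].astype(int);c=pickle.load(open("F0.pkl","rb"))["scene"]["color"].astype(int)
print("panel region diff 13-15",np.abs(a-b)[160:255,295:350].mean(), "noise ref",np.abs(a-b)[300:400,200:300].mean())
for n,(r,cc) in {"fig":((190,226),(275,300)),"bangle":((320,360),(240,282)),"tin":((150,178),(318,345))}.items():
    print(n,np.abs(b-c)[r[0]:r[1],cc[0]:cc[1]].mean())
cv2.imwrite("pics/s15f.png",b[:,:,::-1].astype(np.uint8))
E
```

```text
21.15 [ 0.389  -0.1972  0.5047] [ 0.0181 -0.0103 -0.9998] yaw y 15.160332018939602 [0.5393 0.4437 0.1711] [-0.0215 -0.0841 -0.0047]
hole [ 0.3911 -0.1984  0.3902]
along 0.2883865549522254 lateral 0.06531396316729587
panel region diff 13-15 2.260414673046252 noise ref 2.4885
fig 3.4633333333333334
bangle 2.108730158730159
tin 6.9263668430335095
```

View pics/s15f.png

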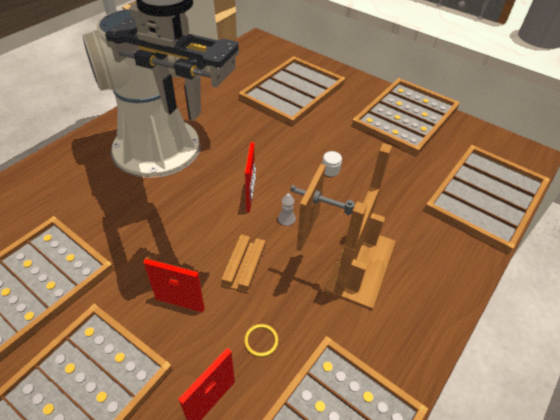

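Run:
```python
from h import *
import pickle
for k,u,v in(("3",244,228),("4",235.5,178),("8",312,240)):
    W=pickle.load(open(f"F{k}.pkl","rb"))["wrist"];print(k,onz(W,u,v,.257))
for k in "3","7","15":
    f=pickle.load(open(f"F{k}.pkl","rb"))["scene"]["color"];cv2.imwrite(f"pics/cmp{k}.png",cv2.resize(f[170:230,280:365,::-1],None,fx=5,fy=5))
cv2.imwrite("pics/cmp.png",np.vstack([cv2.imread(f"pics/cmp{k}.png")[:, :] for k in("7","15")]))
```

```text
3 [ 0.5417 -0.0879  0.257 ]
4 [ 0.5418 -0.087   0.257 ]
8 [ 0.5439 -0.0855  0.257 ]
```

View pics/cmp.png

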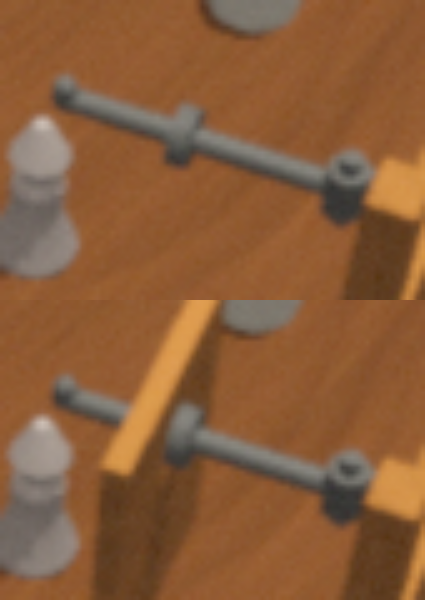

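View pics/cmp3.png

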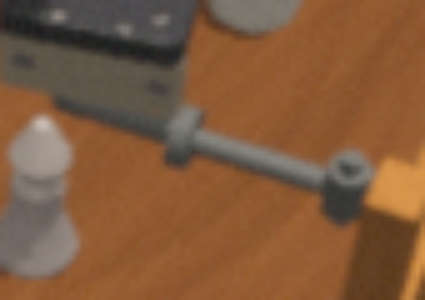

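```bash
python3 -c "
from station import ctrl
print(ctrl.job_done()); print(ctrl.observe()['time_s'])"
```

```text
the job is handed in; nothing more can be done
None
the job is handed in; nothing more can be done
```

The job is done and handed in at about 21 s of the 72 s allowed. The hook is out against its stop, and the wooden panel hangs on it against the collar, released.

- **Hook:** I swung it out with the closed fingers. The resistance stayed near 5.7 N, then climbed from 9 to 15.5 N while the tip barely moved, so I took that as the stop; the limit was 25 N. From above, the arm measured about 195° in the world frame. Scene pictures from the press, after it and at the end show no visible shift of the arm.
- **Panel:** I gripped it about 15 mm down from its top edge and lifted it out of the rest. The hole went over the hook tip with no contact force. I set it on the arm and pushed it back to the collar, which it met at 5–6 N with the hole centre about 71 mm from the hinge. That fits the 47–73 mm given.
- **Last checks:** A view from above after release showed no gap between panel and collar. The panel did not move between two later pictures. The figurine, bangle and tin appear where they started. The larger image difference around the tin I put down to the hanging panel and its shadow.

**Small disagreements:**
- The arm's angle came out between 194.3° and 196.5° depending on the camera.
- The hanging panel may be about 1° off square to the arm.
- The tool had tilted about 1° by the time it gripped the panel; this caused no visible problem.

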